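# Knock an oat bar out of its mould and lay it on the cooling tray

### The job

Pull the red-handled spring lever towards you all the way to its stop, so that the baked oat bar is pushed up out of the mould past the two brass catches, then ease the lever slowly back until it is fully home (take two seconds or more, never let it snap back), leaving the bar standing on the catches. Then lift the bar off and lay it gently, star side up, centred and straight on the empty green liner of the cooling tray (do not drop it), leaving the other bar, the cutters and the jar where they are.

Things in the scene. Friction and masses are not known exactly. Their poses are not given: they have to be found in the camera images.
- press: Grey base plate (140 x 250 x 12 mm) with an aluminium mould block, 88 mm (x) x 184 mm (y), top at z 65 mm, and in its middle an open cavity 52 x 124 mm. Origin: under the cavity's centre, on the table; z up. The bar starts recessed in the cavity, its top 9 mm below the block's top, out of reach of fingers. The ejector under it is moved by the lever on the -y side, between it and the tray.
- catch_point (a point): Middle of the cavity, z 75 mm: where the bar's underside rests on two sprung brass catches. Each reaches 8 mm over an end of the cavity from a grey housing (40 x 20 mm, top at z 80 mm) at press y = +/-82 mm. The rising bar brushes them aside; they spring in under it, and hold it wholly clear of the block when the ejector sinks.
- lever (a joint): Hinge angle, rad: 0 = home, arm leaning 0.6 rad from vertical to the press's +x; 0.85 = stop, leaning 0.25 rad to -x (towards the robot). Lifts the ejector 60 mm per rad; the bar needs 0.77 rad to pass the catches. The spring pulls it home with about 4 N at the handle at home, 14 N at the stop, a few N more while the catches give. On its way back keep under 1.2 rad/s (0.2 m/s at the handle).
- lever_grip (a point): Centre of the red handle: a level round bar 24 mm thick, 80 mm long, along the press's y, 170 mm from the hinge axis, free above. Pinch it from above with the fingers on its +x and -x sides; it turns between them. The 12 mm steel arm is 50 mm away on the +y side. At home it is at x 96, y -156, z 195 mm in the press's frame, at the stop at x -42, z 220 mm.
- lever_hinge (a point): Point on the lever's fixed hinge axis, level with the middle of the handle: x 0, y -156, z 55 mm in the press's frame (its axes are those of the press).
- bar: Hard-baked oat bar to be moved, 48 mm (x) x 120 mm (y) x 26 mm high, about 0.15 kg, with a dark star on top. Origin: centre of its underside; z up through the star. Starts in the mould cavity, long side along the press's y.
- tray: Steel cooling tray, 220 mm (x) x 160 mm (y), top 28 mm above the table, fixed. Origin: centre of the underside of its feet. It has two places, 96 mm apart along its x, at x = +48 and x = -48 mm.
- liner: Green silicone strip 70 mm (x) x 140 mm (y) x 2 mm, fixed on the tray's empty place, where the bar goes with its long side along the strip's y, either way round. Origin: centre of its underside, so its top is 2 mm above.
- bar2: A second, finished bar of the same size lying loose on the tray's other place. Leave it alone. Origin: centre of its underside.
- star_cutter: Loose steel star-shaped cutter, 100 mm across, 40 mm high, beyond the press and tray. Leave it. Origin: centre of its underside.
- ring_cutter: Loose round steel cutter, 72 mm across, 40 mm high, in front of the robot. Leave it. Origin: centre of its underside.
- honey_jar: Loose amber jar, 72 mm across, 110 mm high, beyond the tray. Leave it. Origin: centre of its underside.

How it is judged:
On the way, in this order (a step that is already met when the one before it is completed fails the run):
1. the lever is pulled to its stop (at least 0.78 of 0.85 rad) and the bar is above the catches (value of joint lever above 0.78 rad and z of bar in the frame of press above 0.0735 m), for 0.2 s.
2. the lever is back home (within 0.05 rad) while the bar stands on the catches (value of joint lever below 0.05 rad and z of bar in the frame of press between 0.07 and 0.082 m and horizontal distance between bar and press below 0.02 m), for 0.2 s.
At the end, for the whole second after the job is handed in: The bar lies flat at rest on the green liner, star up, within 20 mm of its centre and 10 degrees of its direction, released, and the lever is home (within 0.05 rad) (horizontal distance between bar and liner below 0.02 m and angle between the y axis of bar and the y axis of liner, either way round below 0.17 rad and angle between bar's own z axis and vertical below 0.1 rad and z of bar in the frame of liner between -0.002 and 0.008 m and value of joint lever below 0.05 rad and linear speed of bar below 0.02 m/s and angular speed of bar below 0.2 rad/s); the robot touches nothing.
It fails at once if the lever snaps back: faster than 1.2 rad/s homeward while more than 0.12 rad from home (velocity of joint lever below -1.2 rad/s and value of joint lever above 0.12 rad).
It fails at once if the bar is dropped: let go over the tray more than 25 mm above the liner's underside (horizontal distance between bar and tray below 0.13 m and z of bar in the frame of liner above 0.025 m and contact force between the fingers and bar below 0.05 N).
It fails at once if the other bar is moved more than 15 mm (distance of bar2 from where it was at the start of the episode above 0.015 m).
It fails at once if a cutter or the jar is moved more than 30 mm (distance of any of star_cutter, ring_cutter, honey_jar from where it was at the start of the episode above 0.03 m).
It also fails if it takes over 69 s, if anything falls off the work surface, if the arm or the gripper's body presses on something with over 40 N, if the wrist force passes 120 N, or if a joint passes its speed limit or range.

### The arm

A 6-joint arm with a two-finger parallel gripper is mounted at the origin on the work surface. World frame = base frame: x ahead of the robot, y to its left, z up, the work surface at z = 0. Lengths are in m, angles in rad, forces in N, time in s.
With the tool pointing down it reaches from about 0.35 to 0.725 m from the base axis. Payload 6 kg.
Tool frame: the origin (TCP) lies midway between the tips of the shut fingers; the grasp point (between the pads) lies 19 mm behind it; z points along the fingers, y is the direction in which the jaws open and shut (so a half turn about z gives the same grasp; the last joint's range is limited). The gripper opens to 85 mm and grips with 20 to 120 N. Pads are 22 mm wide; open, the fingers measure 114 mm over their backs; the gripper's body (76 mm by 85 mm) begins 54 mm behind the grasp point. The pads swing forward as they close: fully open they stand 13 mm farther back than shut.
Start: joints at [1.669, 0.04, 0.085, 0, -1.615, -0.334], TCP at [0.14, 0.583, 0.209] pointing down, gripper open.
Joint ranges: [-2.56, 2.56], [-1.29, 2.01], [-1.08, 1.49], [-3.29, 1.98], [-2.81, -0.18], [-2.99, 2.99]. Speed limits (rad/s): [2.57, 2.57, 3.01, 3.14, 3.14, 3.14].

### API

Orientations are given as a rotation vector (axis times angle).
In Python, from rig import * gives the robot as it stands.
- The arm moves only by the tool arm_command, never from a script. Its argument "steps" is one flat list of numbers, 7 for each row, row after row: the turn, a rotation vector about the tool's x, y, z in rad, then the shift along the tool's x, y, z in mm, then the finger opening in mm, from 0 to 85.4. In form: [wx, wy, wz, tx, ty, tz, claw, wx, wy, wz, tx, ty, tz, claw, ...]. A call has 1 to 8 rows; each row is the pose to reach, as a shift and turn from the pose commanded when the call began, along the tool's axes at that moment; what a row does not reach only later rows make up. A row lasts 1/10 s, in which the tool goes at most 50 mm and 8.59 degrees, less where a joint would pass 70% of its speed; a pose out of reach is approached as far as the arm can. A call with a gripper value outside its range is refused whole. The fingers move at their own pace and stop on an object; "force" is the grip in N (left out, the last holds). Time passes only in rows, so rows that repeat a pose let the fingers close. It gives the time, the measured TCP pose, the force and the opening at its end, in the units of the state.
- get_state(): the state, without advancing time (a new reading comes with each control period).
- read_camera(name): name is "side" or "top" or "wrist"; returns the picture (420x560x3 uint8, red, green, blue); there is no depth.
- camera_params(name): a dict with "intrinsics" (3x3 intrinsics, pixels), "R" (3x3) and "t" (3): a world point X has camera coordinates R X + t. Camera axes: x right, y down, z forward; pixel columns grow to the right and rows downward; lengths in m; the calibration is good to about 2 mm. A picture is of the moment at which its call begins: read the wrist's pose just before it. camera_params takes no time and is no camera call; for the wrist camera it gives the pose at the moment of the call.
- hand_in(): hands the job in, once; it reports no verdict.
Trained networks look in the newest picture that a camera, given by its name, has taken for a name from the list of things; names that differ only in an ending like _2 or _b are one class to them, and where a whole thing is asked for, a point or a joint stands for the part that bears it (a point fixed in the world has none). Each returns a list of dicts, best first, with "p" (0 to 1); they miss things now and then, are a little off and sometimes report something else, mostly with a low value. They report only what shows in the picture. A call takes as long as a camera call.
- spot_in(thing, camera): "location" ([x, y, z] in m, in world coordinates, good to about 4 mm: the middle of the surface that is visible of it).
- masks_of(thing, camera): "region" (420x560 bool, what is visible of it).
The state is a dict: "clock": time; "joint_positions": joint angles; "qd": joint speeds; "effort": joint torques, N m; "ee_pos": TCP position; "tool_rot": TCP orientation; "ft_force": force on the tool from outside, world axes, zero at the start; "torque": the same for the moment, N m; "gripper_width": opening from 0.0 (shut) to 1.0 (fully open).
Only numpy, scipy, OpenCV 4.12 (cv2) and the standard library are available. Lean on these libraries where they do the work, as an engineer would, in place of code of your own. Each camera call takes 0.05 s, during which the arm holds its last target.

## Working session

There is one attempt and no reset: what is moved stays moved. The work goes in short steps, Python scripts to look and compute and a tool call to move; the robot and the scene stay as the last step left them, time stands still between calls to the robot, and variables do not carry over. Pictures are saved under pics/ and viewed, and the job is handed in when it is done.

Besides the shell and the picture viewer there is one more tool, called by a JSON object that holds its "name" and its "arguments". arm_command: Moves the arm, as the interface text tells. Its arguments: {"type":"object","properties":{"steps":{"type":"array"},"force":{"type":"number"}},"required":["steps"]}

```bash
mkdir -p pics; ls
python3 - <<'E'
from rig import *
import cv2
s=get_state(); print(s)
for c in ("top","side"):
    im=read_camera(c); cv2.imwrite(f"pics/{c}0.png",im[:,:,::-1])
    p=camera_params(c); print(c,p)
for t in ["press","lever_grip","lever_hinge","bar","tray","liner","catch_point"]:
    for c in ("top","side"):
        try:
            print(t,c,[( [round(float(v),4) for v in d["location"]],round(d["p"],2)) for d in spot_in(t,c)[:3]])
        except Exception as e: print(t,c,e)
print(get_state()["clock"])
E
```

```text
pics
{'clock': 0.0, 'joint_positions': array([ 1.66871277e+00,  4.08007220e-02,  8.38117642e-02, -4.32387732e-04,
       -1.61549678e+00, -3.33682620e-01]), 'qd': array([-8.98001944e-04, -8.75194362e-04, -8.01804600e-05, -1.35819926e-03,
       -1.35157241e-03, -3.97447842e-05]), 'effort': array([ 1.28488562e-03, -3.68194485e+01,  3.47416699e+01,  6.93245173e+00,
       -5.35052153e-03, -2.37909950e-05]), 'ee_pos': array([0.14001101, 0.58306216, 0.20799184]), 'tool_rot': array([ 3.11806234e+00, -3.69248991e-01, -9.45132992e-05]), 'ft_force': array([-0.39361485,  0.19105452,  0.9193819 ]), 'torque': array([-0.02712782,  0.00871935, -0.01551366]), 'gripper_width': 1.0001202705078793}
top {'intrinsics': array([[448.9513973 ,   0.        , 278.94874637],
       [  0.        , 448.9513973 , 210.2727904 ],
       [  0.        ,   0.        ,   1.        ]]), 'R': array([[-0.00868152, -0.99956646,  0.028134  ],
       [-0.99838318,  0.00708382, -0.05639906],
       [ 0.05617531, -0.02857814, -0.99801184]]), 't': array([-0.03753498,  0.59538146,  1.17105522])}
side {'intrinsics': array([[473
[... 382 characters left out ...]
 0.84)]
press side [([0.5167, 0.1912, 0.0485], 0.85)]
lever_grip top [([0.6452, 0.067, 0.204], 0.73)]
lever_grip side []
lever_hinge top [([0.5518, 0.1244, 0.0533], 0.74)]
lever_hinge side [([0.5182, 0.1906, 0.0532], 0.94)]
bar top [([0.6112, -0.276, 0.0521], 0.86), ([0.5392, 0.176, 0.0545], 0.75)]
bar side [([0.609, -0.264, 0.0522], 0.97), ([0.5364, 0.1736, 0.0512], 0.63)]
tray top [([0.5767, -0.271, 0.0228], 0.85), ([0.4098, -0.0324, 0.0391], 0.65)]
tray side [([0.572, -0.2544, 0.0305], 0.8)]
liner top [([0.5135, -0.2792, 0.028], 0.86), ([0.5374, 0.1774, 0.0543], 0.24)]
liner side [([0.5182, -0.2733, 0.0293], 0.86)]
catch_point top []
catch_point side [([0.5226, 0.1889, 0.0552], 0.63)]
0.8
```

View pics/top0.png

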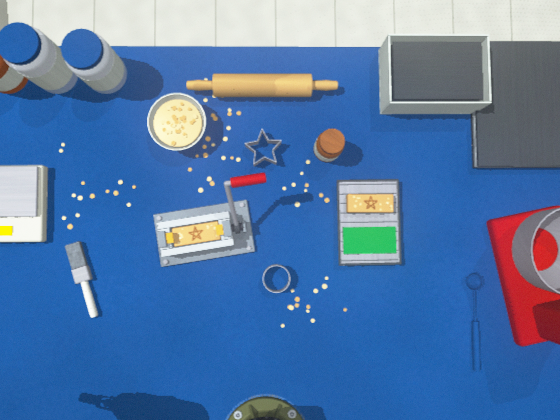

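View pics/side0.png

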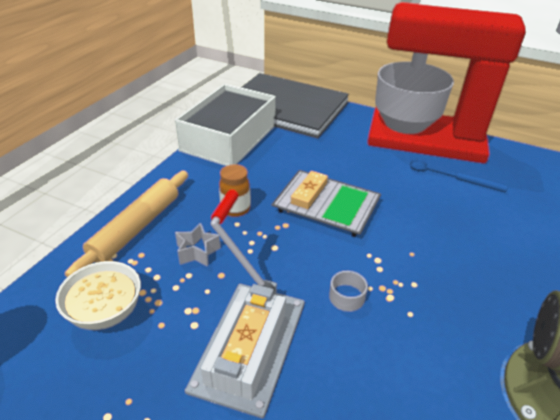

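The top view shows the press tilted about 9°, with plate corners near (154,215), (247,200), (256,250) and (162,266). The red handle is at (248,180), the green liner at (369,240), and the ring cutter at (277,279), on the robot side. Next I'll fit the poses.

```bash
cat > h.py <<'E'
from rig import *
import numpy as np, cv2
from scipy.optimize import least_squares
from scipy.spatial.transform import Rotation as Ro
def proj(p,X):
    X=np.atleast_2d(X); c=X@p["R"].T+p["t"]; q=c@p["intrinsics"].T; return q[:,:2]/q[:,2:]
def back(p,uv,z):
    uv=np.atleast_2d(uv).astype(float); d=np.c_[uv,np.ones(len(uv))]@np.linalg.inv(p["intrinsics"]).T@p["R"]; o=-p["R"].T@p["t"]
    return o+d*((z-o[2])/d[:,2])[:,None]
def rz(a): return np.array([[np.cos(a),-np.sin(a)],[np.sin(a),np.cos(a)]])
E
python3 - <<'E'
from h import *
im=read_camera("top"); p=camera_params("top")
big=cv2.resize(im[160:280,130:420],None,fx=2.7,fy=2.7,interpolation=cv2.INTER_CUBIC); cv2.imwrite("pics/topz.png",big[:,:,::-1])
i=im.astype(int); r,g,b=i[...,0],i[...,1],i[...,2]
gm=((g>130)&(r<60)&(b<130)).astype(np.uint8); 
def rect(m,z,name):
    n,l,s,c=cv2.connectedComponentsWithStats(m); 
    k=1+np.argmax(s[1:,4]); ys,xs=np.nonzero(l==k); rr=cv2.minAreaRect(np.c_[xs,ys].astype(np.float32)); bx=cv2.boxPoints(rr)
    w=back(p,bx,z); print(name,s[k],rr,np.round(w[:,:2],4).tolist(),"mean",w.mean(0).round(4), "centroid",back(p,c[k],z).round(4))
    e=[w[1]-w[0],w[2]-w[1]]; print([ (np.linalg.norm(v).round(4),np.degrees(np.arctan2(v[1],v[0])).round(2)) for v in e])
rect(gm,0.030,"liner")
rm=np.zeros_like(gm); rm[165:195,220:275]=((r>130)&(g<60)&(b<70))[165:195,220:275]
rect(rm,0.195,"handle")
m=masks_of("press","top"); print([(d["p"],d["region"].sum()) for d in m])
rect(m[0]["region"].astype(np.uint8),0.012,"press")
for d in masks_of("bar","top"): rect(d["region"].astype(np.uint8),0.056,"bar")
E
```

```text
liner [ 344  227   52   26 1300] ((369.5, 239.5), (25.0, 51.0), 90.0) [[0.5492, -0.2122], [0.5481, -0.3471], [0.4825, -0.3456], [0.4838, -0.2111]] mean [ 0.5159 -0.279   0.03  ] centroid [[ 0.5152 -0.2784  0.03  ]]
[(np.float64(0.1349), np.float64(-90.47)), (np.float64(0.0656), np.float64(178.66))]
handle [231 173  35  14 316] ((247.8419189453125, 179.49864196777344), (9.25378131866455, 34.05183410644531), 81.02737426757812) [[0.6596, 0.0719], [0.6713, -0.004], [0.6505, -0.0071], [0.6389, 0.0687]] mean [0.6551 0.0324 0.195 ] centroid [[0.6551 0.0324 0.195 ]]
[(np.float64(0.0767), np.float64(-81.24)), (np.float64(0.021), np.float64(-171.48))]
[(0.61, np.int64(4778))]
press [ 153  173  113   94 4778] ((212.11375427246094, 219.65414428710938), (77.06070709228516, 118.82511901855469), 80.13418579101562) [[0.6466, 0.3061], [0.6993, -0.0035], [0.4969, -0.037], [0.4466, 0.2703]] mean [0.5723 0.134  0.012 ] centroid [[0.5513 0.1427 0.012 ]]
[(np.float64(0.3141), np.float64(-80.34)), (np.float64(0.2051), np.float64(-170.59))]
bar [171 222  49  24 799] ((195.0540771484375, 233.8243408203125), (18.741479873657227, 46.52490997314453), 80.53767395019531) [[0.5488, 0.2344], [0.5673, 0.1184], [0.5202, 0.1106], [0.5019, 0.2264]] mean [0.5345 0.1724 0.056 ] centroid [[0.535  0.1734 0.056 ]]
[(np.float64(0.1175), np.float64(-80.94)), (np.float64(0.0477), np.float64(-170.63))]
```

View pics/topz.png

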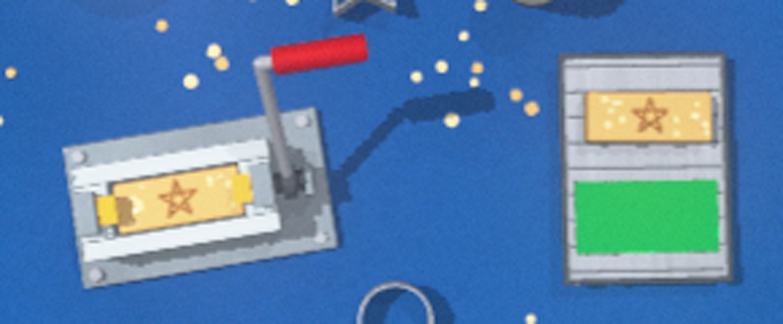

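Run:
```python
from h import *
p=camera_params("top")
z=lambda a:(np.array(a,float)+.5)/2.7-.5+[130,160]
W=back(p,z([(64,148),(318,107),(338,246),(83,288)]),0.012)[:,:2]
L=np.array([(70,125),(70,-125),(-70,-125),(-70,125)])/1000
H=np.array([[.6551,.0324]]);HL=np.array([[.096,-.156]])
B=np.array([[.5348,.1729]]);BL=np.zeros((1,2))
def fit(Ls,Ws):
    f=lambda q:((Ls@rz(q[2]).T+q[:2])-Ws).ravel()
    r=least_squares(f,[.54,.17,.16]); return r.x,r.fun.reshape(-1,2)*1000
for n,a,b in [("plate",L,W),("all",np.r_[L,HL,BL],np.r_[W,H,B]),("HB",np.r_[HL,BL],np.r_[H,B])]:
    x,e=fit(a,b); print(n,x.round(4)); print(e.round(1).tolist()); print("grip",rz(x[2])@HL[0]+x[:2])
# tray corners
T=back(p,z([(560,55),(724,54),(732,282),(567,283)]),0.028)[:,:2]; print(T.round(4),T.mean(0))
Li=back(p,z([(574,182),(717,181),(720,251),(577,254)]),0.03)[:,:2]; print(Li.round(4),Li.mean(0))
q=get_state(); print(q["ee_pos"],Ro.from_rotvec(q["tool_rot"]).as_matrix().round(3))
```

```text
plate [0.5377 0.1554 0.1504]
[[1.6, 0.6], [0.5, 1.3], [-1.4, -0.8], [-0.6, -1.1]]
grip [0.65594781 0.01558805]
all [0.5368 0.1609 0.1622]
[[-0.9, 6.7], [0.9, 7.8], [-0.7, 4.1], [-2.9, 3.3], [1.6, -9.9], [2.0, -12.0]]
grip [0.65670083 0.02247268]
HB [0.5354 0.1722 0.1564]
[[-0.6, 0.7], [0.6, -0.7]]
grip [0.65451671 0.03308128]
[[ 0.6734 -0.1963]
 [ 0.6735 -0.3582]
 [ 0.4506 -0.3607]
 [ 0.4513 -0.1996]] [ 0.56218519 -0.2787141 ]
[[ 0.549  -0.2077]
 [ 0.5488 -0.3477]
 [ 0.4808 -0.3491]
 [ 0.4793 -0.2095]] [ 0.51446108 -0.27850019]
[0.14012648 0.58338553 0.20896502] [[ 0.972 -0.234 -0.   ]
 [-0.234 -0.972 -0.   ]
 [ 0.     0.    -1.   ]]
```

```bash
cat >> h.py <<'E'
PY=0.154; P0=np.array([.535,.172]); G0=np.array([.655,.033,.195])
def tgt(xyz,yaw): # tool y along -(press x at yaw); returns turn(rv) and shift mm in tool axes
    s=get_state(); R=Ro.from_rotvec(s["tool_rot"]); 
    x=np.array([np.sin(yaw),-np.cos(yaw),0]); z=np.array([0,0,-1.]); T=Ro.from_matrix(np.c_[x,np.cross(z,x),z])
    print("t",s["clock"].round(2) if hasattr(s["clock"],'round') else s["clock"],"pos",s["ee_pos"].round(4),"w",round(float(s["gripper_width"]),3),"F",s["ft_force"].round(1))
    print("turn",(R.inv()*T).as_rotvec().round(4),"shift",(R.inv().apply(np.array(xyz)-s["ee_pos"])*1000).round(1))
E
python3 - <<'E'
from h import *
tgt([.40,.31,.27],PY)
tgt([.655,.031,.27],PY)
E
```

```text
t 0.95 pos [0.1401 0.5834 0.209 ] w 1.003 F [0.6 0.  0.3]
turn [ 1.000e-04 -0.000e+00  1.181e+00] shift [316.5 205.1 -61. ]
t 0.95 pos [0.1401 0.5834 0.209 ] w 1.003 F [0.6 0.  0.3]
turn [ 1.000e-04 -0.000e+00  1.181e+00] shift [629.7 416.8 -61. ]
```

{"name": "arm_command", "arguments": {"steps": [0,0,0.15,40,26,-30,85,0,0,0.3,80,52,-61,85,0,0,0.45,120,78,-61,85,0,0,0.6,160,104,-61,85,0,0,0.75,200,130,-61,85,0,0,0.9,240,157,-61,85,0,0,1.04,280,183,-61,85,0,0,1.18,316,205,-61,85]}}

```text
clock: 1.75
ee_pos: [0.4007, 0.3083, 0.2706]
tool_rot: [-2.38, 2.049, -0.0]
ft_force: [0.4, 0.7, -0.4]
gripper_width: 0.998
```

Run:
```python
from h import *
tgt([.655,.031,.27],PY)
```

```text
t 1.75 pos [0.4007 0.3083 0.2706] w 0.998 F [ 0.4  0.7 -0.4]
turn [-0.001   0.0008 -0.0051] shift [ 311.9 -210.3    0.6]
```

{"name": "arm_command", "arguments": {"steps": [0,0,0,40,-27,0,85,0,0,0,80,-54,0,85,0,0,0,120,-81,0,85,0,0,0,160,-108,0,85,0,0,0,200,-135,0,85,0,0,0,240,-162,0,85,0,0,0,280,-189,0,85,0,0,0,312,-210,0,85]}}

```text
clock: 2.55
ee_pos: [0.6565, 0.0321, 0.2695]
tool_rot: [2.385, -2.044, -0.0]
ft_force: [-0.1, 1.2, -0.5]
gripper_width: 0.995
```

Run:
```python
from h import *
tgt([.655,.031,.176],PY)
im=read_camera("wrist"); p=camera_params("wrist"); cv2.imwrite("pics/w1.png",im[:,:,::-1])
i=im.astype(int); r,g,b=i[...,0],i[...,1],i[...,2]
m=((r>120)&(g<60)&(b<70)).astype(np.uint8); n,l,s,c=cv2.connectedComponentsWithStats(m); k=1+np.argmax(s[1:,4]); print(s[k],c[k],back(p,c[k],.195))
ys,xs=np.nonzero(l==k); bx=cv2.boxPoints(cv2.minAreaRect(np.c_[xs,ys].astype(np.float32))); print(bx,back(p,bx,.195))
tgt([.655,.031,.176],PY)
```

```text
t 2.55 pos [0.6565 0.0321 0.2695] w 0.995 F [-0.1  1.2 -0.5]
turn [ 0.0005 -0.0004 -0.0002] shift [ 0.8  1.6 93.5]
[ 272  154   29  104 2776] [286.00072046 204.83177233] [[0.65920142 0.02367881 0.195     ]]
[[272. 154.]
 [300. 154.]
 [300. 257.]
 [272. 257.]] [[ 0.67410742 -0.0108841   0.195     ]
 [ 0.65507114 -0.01375874  0.195     ]
 [ 0.64272931  0.0625521   0.195     ]
 [ 0.6635656   0.06566773  0.195     ]]
t 2.6 pos [0.6582 0.0283 0.2676] w 0.996 F [-4.6  0.4 -4.5]
turn [ 0.0032 -0.0022 -0.0036] shift [-3.3  2.5 91.6]
```

View pics/w1.png

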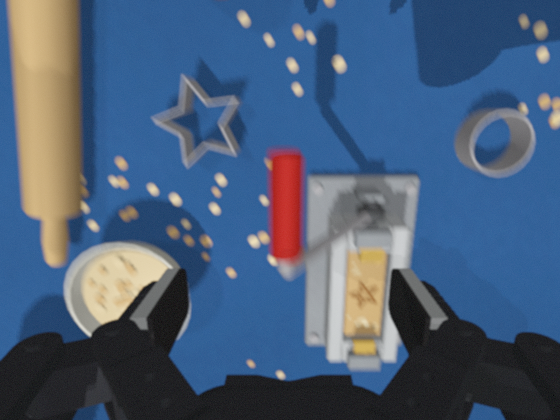

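Run:
```python
from h import *
for _ in range(3):
    tgt([.655,.031,.176],PY); p=camera_params("wrist")
    im=read_camera("wrist"); 
    i=im.astype(int); r,g,b=i[...,0],i[...,1],i[...,2]
    m=((r>120)&(g<60)&(b<70)).astype(np.uint8); n,l,s,c=cv2.connectedComponentsWithStats(m); k=1+np.argmax(s[1:,4]); print(s[k],c[k],back(p,c[k],.199))
tgt([.656,.030,.176],PY)
```

```text
t 2.6 pos [0.6582 0.0283 0.2676] w 0.996 F [-4.6  0.4 -4.5]
turn [ 0.0032 -0.0022 -0.0036] shift [-3.3  2.5 91.6]
[ 275  163   33  109 3289] [290.83368805 216.07996351] [[0.65472177 0.03027538 0.199     ]]
t 2.65 pos [0.6569 0.0307 0.2674] w 0.993 F [-1.1  0.6 -1.1]
turn [ 0.0037 -0.0011 -0.0038] shift [-0.7  1.5 91.4]
[ 273  159   33  110 3337] [289.2406353  212.76685646] [[0.65481355 0.03031947 0.199     ]]
t 2.7 pos [0.656  0.0324 0.2681] w 0.992 F [-0.6  0.5 -0.7]
turn [ 0.0028 -0.0005 -0.0025] shift [ 1.2  0.9 92.1]
[ 272  156   33  110 3346] [288.37178721 209.75014943] [[0.65490928 0.03019767 0.199     ]]
t 2.75 pos [0.6555 0.0336 0.269 ] w 0.992 F [0.6 0.3 0.5]
turn [ 0.0015 -0.0003 -0.0007] shift [ 3.6 -0.1 93. ]
```

{"name": "arm_command", "arguments": {"steps": [0,0,0,4,0,25,85,0,0,0,6,0,50,85,0,0,0,6,0,75,85,0,0,0,6,0,92,85,0,0,0,6,0,92,85,0,0,0,6,0,92,50,0,0,0,6,0,92,30,0,0,0,6,0,92,30], "force": 40}}

```text
clock: 3.55
ee_pos: [0.6566, 0.0288, 0.1798]
tool_rot: [-2.386, 2.041, -0.003]
ft_force: [-0.3, 0.4, 1.0]
gripper_width: 0.509
```

Run:
```python
from h import *
tgt([.655,.028,.176],PY)
im=read_camera("side"); cv2.imwrite("pics/s1.png",cv2.resize(im[150:400,120:420],None,fx=2.4,fy=2.4)[:,:,::-1])
```

```text
t 3.55 pos [0.6566 0.0288 0.1798] w 0.509 F [-0.3  0.4  1. ]
turn [-0.0026  0.      0.0014] shift [0.5 1.7 3.8]
```

View pics/s1.png

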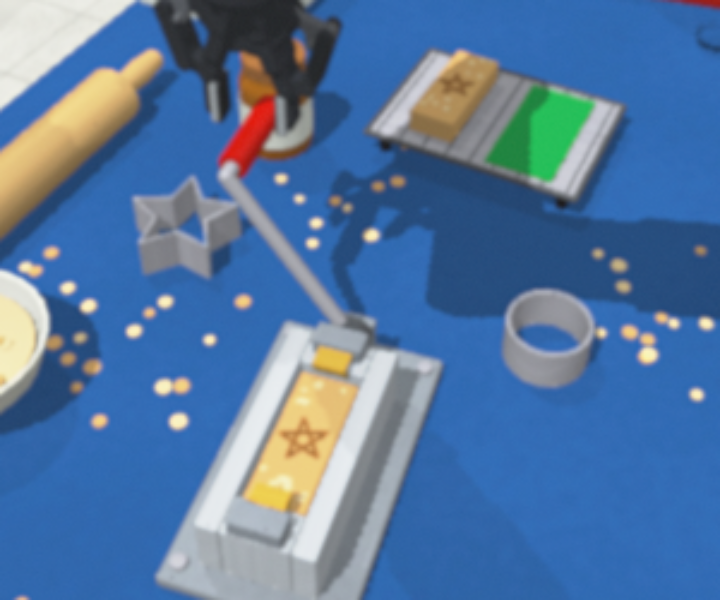

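The side view shows the fingers straddling the red handle at about (255,125). I'll lower 3 mm and close.

{"name": "arm_command", "arguments": {"steps": [0,0,0,0,0,3,15,0,0,0,0,0,3,15,0,0,0,0,0,3,15,0,0,0,0,0,3,15], "force": 60}}

```text
clock: 4.0
ee_pos: [0.6568, 0.0286, 0.1772]
tool_rot: [-2.385, 2.041, -0.004]
ft_force: [-1.8, 1.5, 6.5]
gripper_width: 0.213
```

Run:
```python
from h import *
tgt([.655,.028,.176],PY)
r=170
for t in np.arange(0,.91,.06): print(round(t,2),"ty %.1f tz %.1f"%(r*(np.sin(.6)-np.sin(.6-t)),-r*(np.cos(.6-t)-np.cos(.6))))
```

```text
t 4.0 pos [0.6568 0.0286 0.1772] w 0.213 F [-1.8  1.5  6.5]
turn [-0.0034 -0.0002  0.0012] shift [0.3 1.9 1.2]
0.0 ty 0.0 tz -0.0
0.06 ty 8.6 tz -5.5
0.12 ty 17.5 tz -10.5
0.18 ty 26.7 tz -14.9
0.24 ty 36.1 tz -18.8
0.3 ty 45.8 tz -22.1
0.36 ty 55.6 tz -24.8
0.42 ty 65.6 tz -26.9
0.48 ty 75.6 tz -28.5
0.54 ty 85.8 tz -29.4
0.6 ty 96.0 tz -29.7
0.66 ty 106.2 tz -29.4
0.72 ty 116.3 tz -28.5
0.78 ty 126.4 tz -26.9
0.84 ty 136.4 tz -24.8
0.9 ty 146.2 tz -22.1
```

Run:
```python
from h import *
im=read_camera("side"); cv2.imwrite("pics/s2.png",cv2.resize(im[130:260,160:290],None,fx=4.5,fy=4.5,interpolation=cv2.INTER_CUBIC)[:,:,::-1])
im=read_camera("wrist"); cv2.imwrite("pics/w2.png",im[:,:,::-1])
tgt([.655,.028,.176],PY)
```

```text
t 4.1 pos [0.6568 0.0285 0.1771] w 0.211 F [-1.1  1.3  6.5]
turn [-0.0033 -0.0003  0.0012] shift [0.2 1.8 1.1]
```

View pics/s2.png

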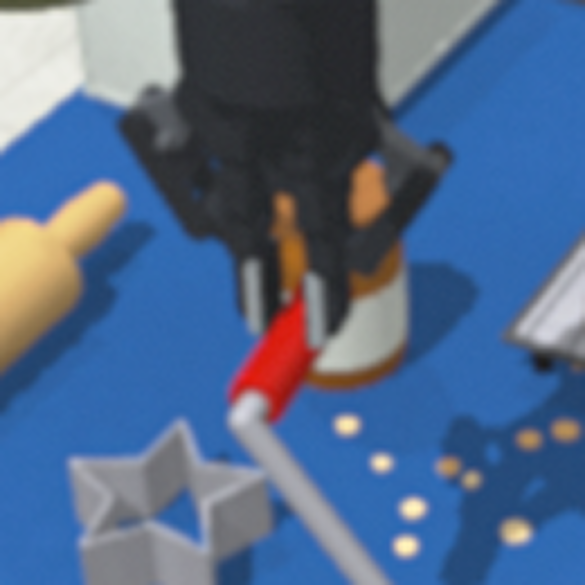

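View pics/w2.png

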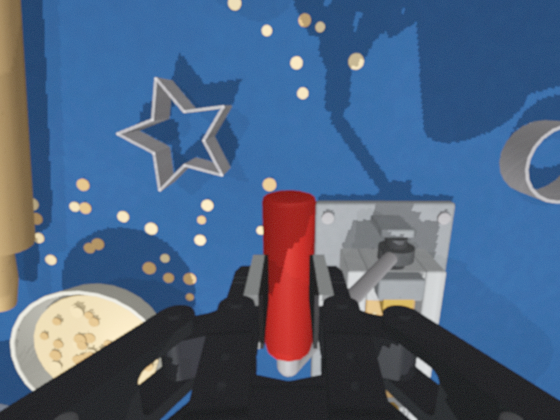

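{"name": "arm_command", "arguments": {"steps": [0,0,0,0,8.6,-5.5,15,0,0,0,0,17.5,-10.5,15,0,0,0,0,26.7,-14.9,15,0,0,0,0,36.1,-18.8,15,0,0,0,0,45.8,-22.1,15,0,0,0,0,55.6,-24.8,15,0,0,0,0,65.6,-26.9,15,0,0,0,0,75.6,-28.5,15]}}

```text
clock: 4.9
ee_pos: [0.5869, 0.0178, 0.2106]
tool_rot: [-2.376, 2.032, -0.02]
ft_force: [12.5, 4.5, 15.7]
gripper_width: 0.183
```

Run:
```python
from h import *
tgt([.655,.028,.176],PY)
im=read_camera("side"); cv2.imwrite("pics/s3.png",cv2.resize(im[130:410,150:350],None,fx=2.1,fy=2.1,interpolation=cv2.INTER_CUBIC)[:,:,::-1])
```

```text
t 4.9 pos [0.5869 0.0178 0.2106] w 0.183 F [12.5  4.5 15.7]
turn [-0.0198  0.      0.0015] shift [  0.4 -68.2  35.9]
```

View pics/s3.png

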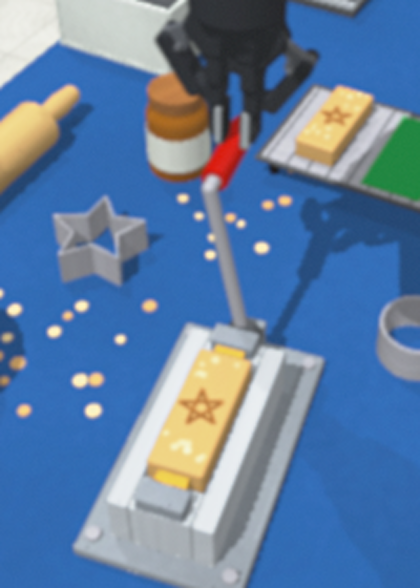

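Run:
```python
from h import *
im=read_camera("wrist"); cv2.imwrite("pics/w3.png",im[:,:,::-1])
im=read_camera("side"); cv2.imwrite("pics/s4.png",cv2.resize(im[130:250,190:310],None,fx=5,fy=5,interpolation=cv2.INTER_CUBIC)[:,:,::-1])
tgt([.655,.028,.176],PY)
s=camera_params("side"); st=get_state(); print(proj(s,st["ee_pos"]), proj(s,st["ee_pos"]+[0,0,.019]))
```

```text
t 5.05 pos [0.5864 0.0175 0.2108] w 0.177 F [10.7  4.2 14.5]
turn [-0.019  -0.0001  0.0015] shift [  0.2 -68.7  36.1]
[[262.00758775 205.87589647]] [[261.95599208 197.53509699]]
```

View pics/w3.png

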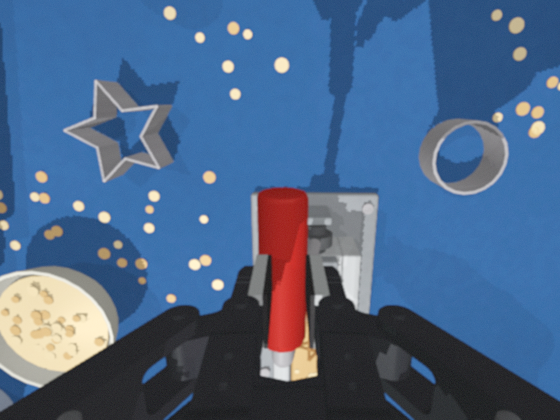

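View pics/s4.png

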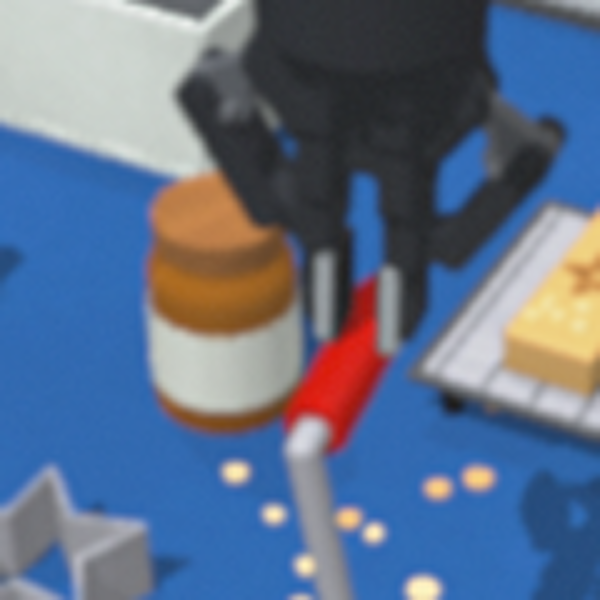

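The wrist and side views suggest the pads are pinching high on the round handle: the tips are about level with its centre and the opening is creeping shut. I'll open the fingers slowly while lowering, since the +x finger keeps holding the lever.

{"name": "arm_command", "arguments": {"steps": [0,0,0,0,0,3,17,0,0,0,0,0,6,19,0,0,0,0,0,9,21,0,0,0,0,0,12,23,0,0,0,0,0,15,25,0,0,0,0,0,17,26,0,0,0,0,0,17,26,0,0,0,0,0,17,26]}}

```text
clock: 5.85
ee_pos: [0.5943, 0.0185, 0.2059]
tool_rot: [-2.362, 2.018, -0.048]
ft_force: [18.7, 8.5, 43.8]
gripper_width: 0.306
```

Run:
```python
from h import *
tgt([.655,.028,.176],PY)
im=read_camera("side"); cv2.imwrite("pics/s5.png",cv2.resize(im[130:250,190:310],None,fx=5,fy=5,interpolation=cv2.INTER_CUBIC)[:,:,::-1])
```

```text
t 5.85 pos [0.5943 0.0185 0.2059] w 0.306 F [18.7  8.5 43.8]
turn [-0.046  -0.0012  0.0028] shift [  0.1 -60.   32.7]
```

View pics/s5.png

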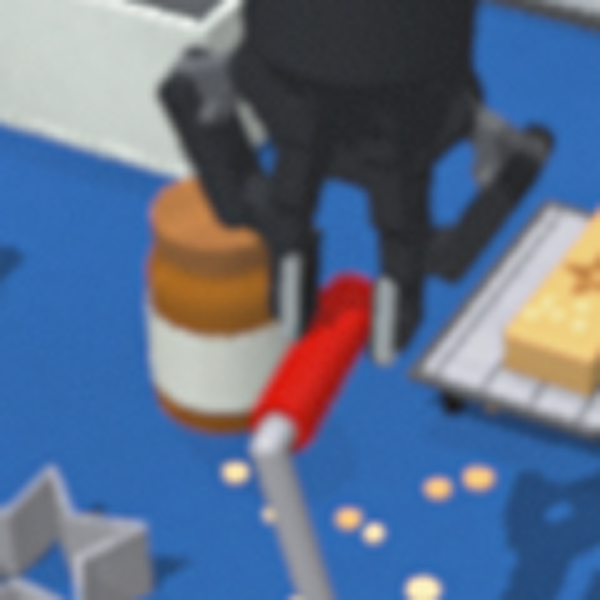

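Run:
```python
from h import *
s=camera_params("side"); p=lambda X:proj(s,X).round(1).tolist()
print("first",p([.6568,.0286,.1772]),"tips seen 223.3,205"); 
print("2nd",p([.5864,.0175,.2108]),"seen 261.4,199")
print("3rd",p([.5943,.0185,.2059]),"seen 257.5,200.2")
for t in (.36,.39,.42,.45,.48):
    a=.6-t; c=np.r_[rz(PY)@np.array([.17*np.sin(a),-.156])+P0,.055+.17*np.cos(a)]
    d=np.r_[rz(PY)@[0,1],0]
    print(t,c.round(4),"mid",p(c),"arm end",p(c+.05*d),"far end",p(c-.04*d), "near",p(c+.04*d))
for cam in ("wrist",): print(camera_params(cam)["R"].round(3), (-camera_params(cam)["R"].T@camera_params(cam)["t"]).round(4))
```

```text
first [[225.9, 212.0]] tips seen 223.3,205
2nd [[262.0, 205.9]] seen 261.4,199
3rd [[257.9, 207.0]] seen 257.5,200.2
0.36 [0.5989 0.024  0.2201] mid [[254.0, 201.8]] arm end [[244.0, 219.3]] far end [[261.5, 188.8]] near [[246.1, 215.7]]
0.39 [0.5939 0.0233 0.2213] mid [[256.7, 201.9]] arm end [[246.8, 219.4]] far end [[264.0, 188.9]] near [[248.8, 215.8]]
0.42 [0.589  0.0225 0.2223] mid [[259.3, 202.0]] arm end [[249.5, 219.6]] far end [[266.6, 189.0]] near [[251.6, 216.0]]
0.45 [0.584  0.0217 0.2231] mid [[262.0, 202.2]] arm end [[252.3, 219.9]] far end [[269.2, 189.2]] near [[254.3, 216.2]]
0.48 [0.579  0.021  0.2238] mid [[264.8, 202.5]] arm end [[255.1, 220.2]] far end [[271.9, 189.4]] near [[257.1, 216.5]]
[[-0.987 -0.156 -0.045]
 [-0.162  0.943  0.29 ]
 [-0.003  0.293 -0.956]] [ 0.5975 -0.0561  0.3709]
```

The fingertip now bears on the handle's upper +x shoulder, with the reading 44 N up, so the grip is too high. Keeping the downward press, I'll ease the lever home slowly along its arc and regrip deeper.

{"name": "arm_command", "arguments": {"steps": [0,0,0,0,-4.9,1.4,26,0,0,0,0,-9.8,2.7,26,0,0,0,0,-14.7,4.3,26,0,0,0,0,-19.5,6,26]}}

```text
clock: 6.3
ee_pos: [0.6139, 0.0216, 0.1993]
tool_rot: [-2.363, 2.019, -0.048]
ft_force: [21.4, 7.3, 39.9]
gripper_width: 0.308
```

Run:
```python
from h import *
tgt([.655,.028,.176],PY)
im=read_camera("side"); cv2.imwrite("pics/s6.png",cv2.resize(im[130:250,180:300],None,fx=5,fy=5,interpolation=cv2.INTER_CUBIC)[:,:,::-1])
```

```text
t 6.3 pos [0.6139 0.0216 0.1993] w 0.308 F [21.4  7.3 39.9]
turn [-0.0456 -0.0014  0.0027] shift [  0.  -40.5  25.2]
```

View pics/s6.png

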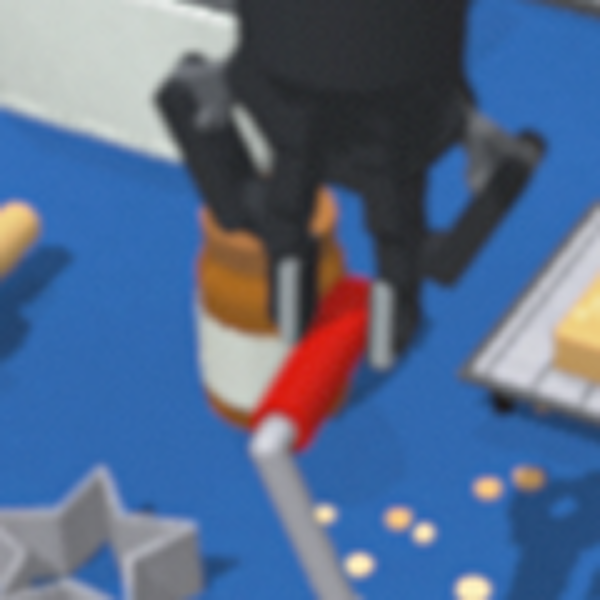

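{"name": "arm_command", "arguments": {"steps": [0,0,0,0,-4.7,1.9,26,0,0,0,0,-9.4,3.9,26,0,0,0,0,-14,6.1,26,0,0,0,0,-18.6,8.3,26,0,0,0,0,-23.1,10.8,26,0,0,0,0,-27.5,13.3,26,0,0,0,0,-32,16,26,0,0,0,0,-36.1,18.8,26]}}

```text
clock: 7.15
ee_pos: [0.6507, 0.0273, 0.1796]
tool_rot: [-2.362, 2.019, -0.049]
ft_force: [28.1, 5.9, 34.0]
gripper_width: 0.305
```

Run:
```python
from h import *
tgt([.655,.028,.176],PY)
im=read_camera("side"); cv2.imwrite("pics/s7.png",cv2.resize(im[130:250,160:280],None,fx=5,fy=5,interpolation=cv2.INTER_CUBIC)[:,:,::-1])
```

```text
t 7.15 pos [0.6507 0.0273 0.1796] w 0.305 F [28.1  5.9 34. ]
turn [-0.0461 -0.0018  0.0026] shift [-0.1 -4.2  3.8]
```

View pics/s7.png

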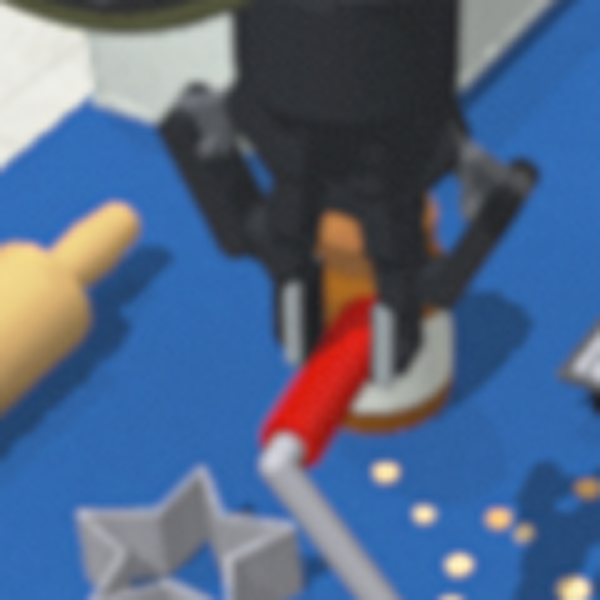

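{"name": "arm_command", "arguments": {"steps": [0,0,0,0,-4,2.5,26,0,0,0,0,-7,4,28,0,0,0,0,-7,2,32,0,0,0,0,-7,-3,45,0,0,0,0,-7,-8,60,0,0,0,0,-5,-8,60]}}

```text
clock: 7.8
ee_pos: [0.6412, 0.026, 0.17]
tool_rot: [2.386, -2.043, 0.0]
ft_force: [-0.4, -0.8, -0.1]
gripper_width: 0.702
```

Run:
```python
from h import *
tgt([.655,.028,.16],PY)
im=read_camera("side"); cv2.imwrite("pics/s8.png",cv2.resize(im[130:250,160:280],None,fx=5,fy=5,interpolation=cv2.INTER_CUBIC)[:,:,::-1])
for _ in range(2): 
    im=read_camera("top"); tgt([.655,.028,.16],PY)
cv2.imwrite("pics/t8.png",cv2.resize(im[150:280,140:300],None,fx=4.5,fy=4.5,interpolation=cv2.INTER_CUBIC)[:,:,::-1])
```

```text
t 7.8 pos [0.6412 0.026  0.17  ] w 0.702 F [-0.4 -0.8 -0.1]
turn [ 0.0001 -0.0002  0.0008] shift [  0.2 -13.9  10. ]
t 7.9 pos [0.6408 0.026  0.1692] w 0.702 F [ 0.2  0.7 -0.6]
turn [ 0.0012 -0.0001  0.0009] shift [  0.2 -14.4   9.2]
t 7.95 pos [0.6408 0.0261 0.169 ] w 0.699 F [-0.   0.2  0.1]
turn [ 0.0014 -0.0001  0.001 ] shift [  0.3 -14.4   9. ]
```

View pics/s8.png

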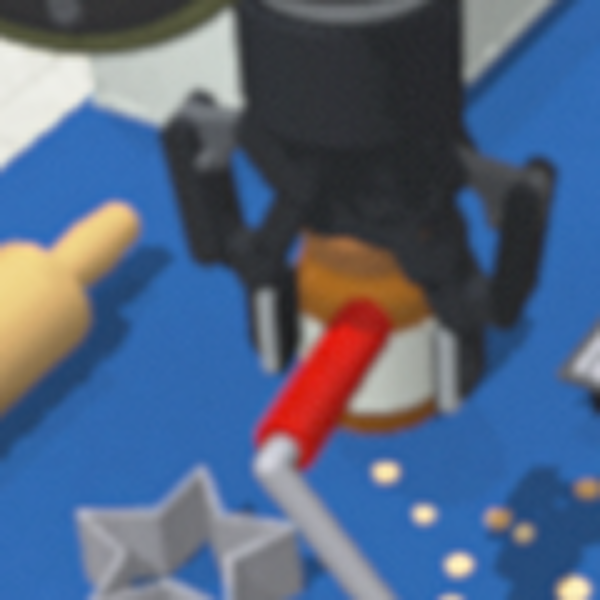

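Run:
```python
from h import *
s=camera_params("side")
print(proj(s,[.6408,.026,.169]))
a=np.array([.6408,.026,.169]); d=np.array([np.cos(PY),np.sin(PY),0])
# tips at +-30mm in tool y, near face edge at +11mm press y
n=np.array([-np.sin(PY),np.cos(PY),0])
for h in (0,.008,.015,.02): print(h,proj(s,a+[0,0,h]+d*.03).round(1),proj(s,a+[0,0,h]-d*.03).round(1),proj(s,a+[0,0,h]+d*.03+n*.011).round(1),proj(s,a+[0,0,h]-d*.03+n*.011).round(1))
print(proj(s,[.655,.0305,.195]),proj(s,np.array([.655,.0305,.195])+n*.045))
```

```text
[[234.26136067 217.12152245]]
0 [[219.4 213.8]] [[249.3 220.5]] [[217.1 217.4]] [[247.3 224.3]]
0.008 [[219.1 210.5]] [[249.2 217.3]] [[216.8 214.1]] [[247.2 221. ]]
0.015 [[218.9 207.6]] [[249.2 214.4]] [[216.5 211.2]] [[247.1 218.1]]
0.02 [[218.7 205.6]] [[249.1 212.3]] [[216.4 209.1]] [[247. 216.]]
[[225.72032488 205.4764876 ]] [[215.95444521 220.7536496 ]]
```

View pics/t8.png

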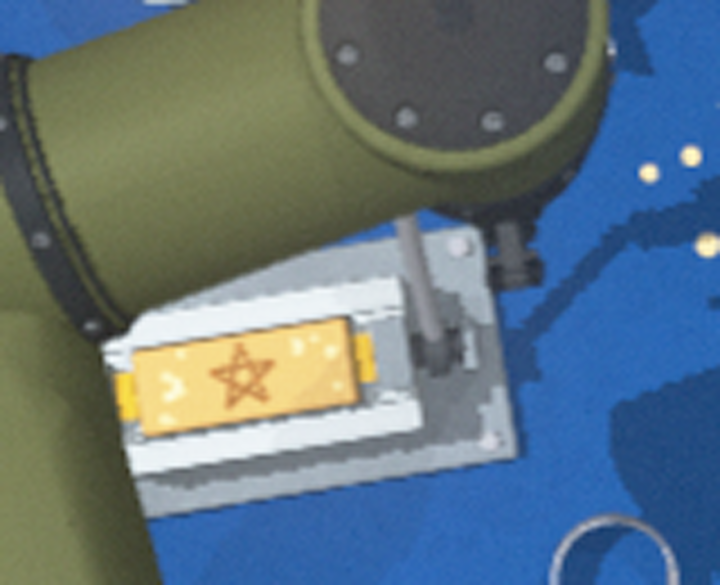

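{"name": "arm_command", "arguments": {"steps": [0,0,0,0,-8,4,62,0,0,0,0,-14.5,14,62,0,0,0,0,-14.5,14,62,0,0,0,0,-14.5,14,40], "force": 40}}

```text
clock: 8.35
ee_pos: [0.6554, 0.0283, 0.1544]
tool_rot: [2.385, -2.042, -0.002]
ft_force: [0.3, -0.0, 1.3]
gripper_width: 0.572
```

Run:
```python
from h import *
tgt([.655,.028,.155],PY)
im=read_camera("side"); cv2.imwrite("pics/s9.png",cv2.resize(im[130:250,160:280],None,fx=5,fy=5,interpolation=cv2.INTER_CUBIC)[:,:,::-1])
tgt([.655,.028,.155],PY)
```

```text
t 8.35 pos [0.6554 0.0283 0.1544] w 0.572 F [ 0.3 -0.   1.3]
turn [ 0.0022 -0.0005  0.0009] shift [ 0.2  0.4 -0.6]
t 8.4 pos [0.6556 0.0283 0.1552] w 0.487 F [-0.8  0.6  0.2]
turn [ 0.001  -0.0005  0.0009] shift [0.2 0.6 0.2]
```

View pics/s9.png

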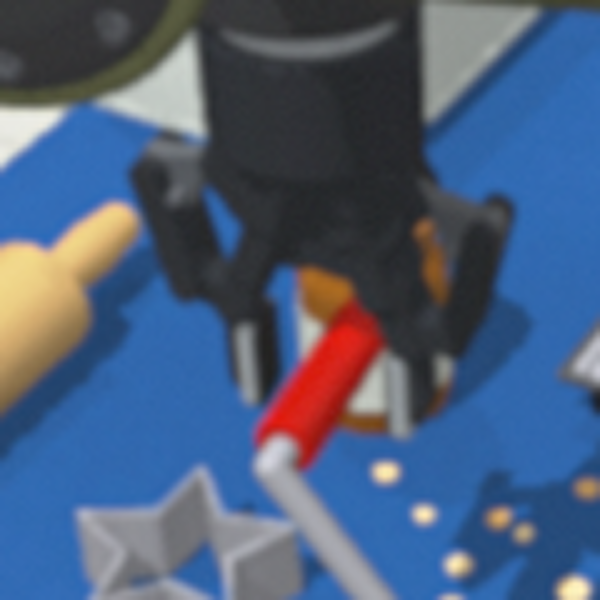

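{"name": "arm_command", "arguments": {"steps": [0,0,0,0,0,0,30,0,0,0,0,0,0,20,0,0,0,0,0,0,20,0,0,0,0,0,0,20], "force": 40}}

```text
clock: 8.8
ee_pos: [0.6565, 0.0285, 0.1565]
tool_rot: [-2.385, 2.042, -0.003]
ft_force: [6.2, 0.3, 0.4]
gripper_width: 0.262
```

Run:
```python
from h import *
tgt([.655,.028,.155],PY)
im=read_camera("side"); cv2.imwrite("pics/s10.png",cv2.resize(im[130:250,160:280],None,fx=5,fy=5,interpolation=cv2.INTER_CUBIC)[:,:,::-1])
tgt([.655,.028,.155],PY)
```

```text
t 8.8 pos [0.6565 0.0285 0.1565] w 0.262 F [6.2 0.3 0.4]
turn [-0.0027 -0.0001  0.001 ] shift [0.3 1.5 1.5]
t 8.85 pos [0.6565 0.0285 0.1564] w 0.263 F [5.4 0.3 0.4]
turn [-0.0026 -0.0001  0.001 ] shift [0.3 1.5 1.4]
```

View pics/s10.png

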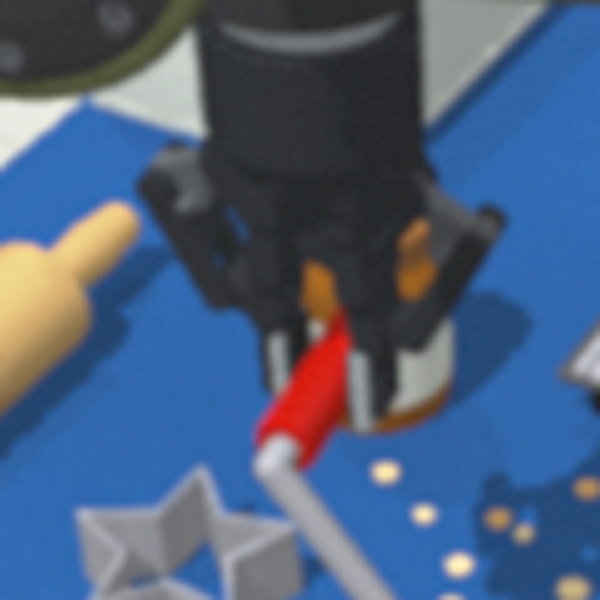

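The grip is now deep on the handle (opening steady at 0.262, no vertical force). Pulling along the arc.

{"name": "arm_command", "arguments": {"steps": [0,0,0,0,8.6,-5.5,20,0,0,0,0,17.5,-10.5,20,0,0,0,0,26.7,-14.9,20,0,0,0,0,36.1,-18.8,20,0,0,0,0,45.8,-22.1,20,0,0,0,0,55.6,-24.8,20,0,0,0,0,65.6,-26.9,20,0,0,0,0,75.6,-28.5,20], "force": 60}}

```text
clock: 9.65
ee_pos: [0.5859, 0.0176, 0.1894]
tool_rot: [-2.377, 2.034, -0.017]
ft_force: [17.1, 2.1, 5.2]
gripper_width: 0.262
```

Run:
```python
from h import *
tgt([.655,.028,.155],PY)
im=read_camera("side"); cv2.imwrite("pics/s11.png",cv2.resize(im[130:410,150:350],None,fx=2.1,fy=2.1,interpolation=cv2.INTER_CUBIC)[:,:,::-1])
tgt([.655,.028,.155],PY)
```

```text
t 9.65 pos [0.5859 0.0176 0.1894] w 0.262 F [17.1  2.1  5.2]
turn [-0.0169  0.0001  0.0013] shift [  0.5 -69.3  35.6]
t 9.7 pos [0.5847 0.0174 0.1898] w 0.256 F [12.   2.6  6.9]
turn [-0.0161  0.0004  0.0013] shift [  0.5 -70.6  36. ]
```

View pics/s11.png

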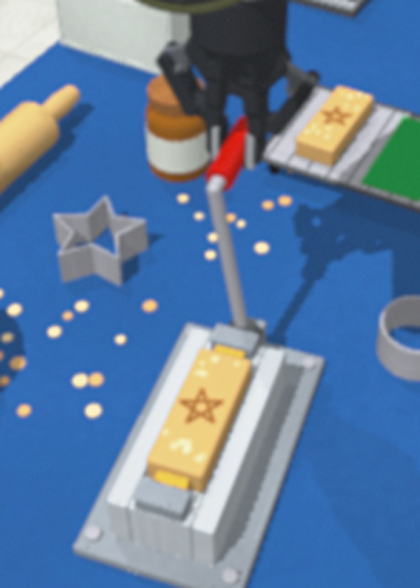

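{"name": "arm_command", "arguments": {"steps": [0,0,0,0,10.2,-0.9,20,0,0,0,0,20.4,-1.2,20,0,0,0,0,30.6,-0.9,20,0,0,0,0,40.7,0,20,0,0,0,0,50.8,1.6,20,0,0,0,0,60.8,3.7,20,0,0,0,0,68,5.6,20,0,0,0,0,68,5.6,20]}}

```text
clock: 10.5
ee_pos: [0.5204, 0.0075, 0.1882]
tool_rot: [-2.373, 2.029, -0.025]
ft_force: [13.9, 5.4, 21.6]
gripper_width: 0.259
```

Run:
```python
from h import *
tgt([.655,.028,.155],PY)
im=read_camera("side"); cv2.imwrite("pics/s12.png",cv2.resize(im[130:410,150:350],None,fx=2.1,fy=2.1,interpolation=cv2.INTER_CUBIC)[:,:,::-1])
tgt([.655,.028,.155],PY)
```

```text
t 10.5 pos [0.5204 0.0075 0.1882] w 0.259 F [13.9  5.4 21.6]
turn [-0.025   0.0005  0.0021] shift [   0.7 -135.3   36.6]
t 10.55 pos [0.5204 0.0075 0.1882] w 0.252 F [12.3  5.2 22.2]
turn [-0.0244  0.0004  0.002 ] shift [   0.7 -135.3   36.5]
```

View pics/s12.png

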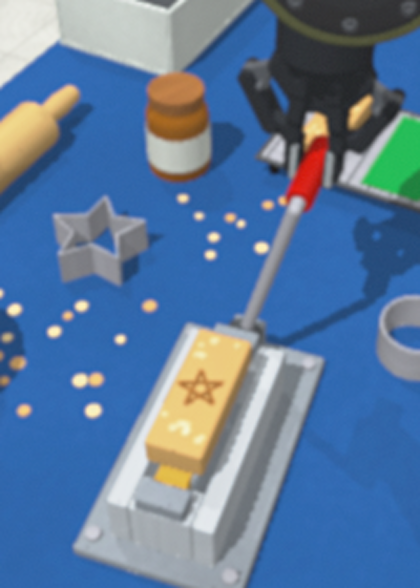

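{"name": "arm_command", "arguments": {"steps": [0,0,0,0,3,-3,20,0,0,0,0,3,-3,20,0,0,0,0,3,-3,20,0,0,0,0,3,-3,20]}}

```text
clock: 10.95
ee_pos: [0.5197, 0.0075, 0.1882]
tool_rot: [-2.372, 2.029, -0.026]
ft_force: [30.8, 2.0, 6.3]
gripper_width: 0.253
```

Run:
```python
from h import *
tgt([.655,.028,.155],PY)
im=read_camera("side"); cv2.imwrite("pics/s13.png",cv2.resize(im[270:400,180:300],None,fx=4.5,fy=4.5,interpolation=cv2.INTER_CUBIC)[:,:,::-1])
s=camera_params("side")
n=np.array([-np.sin(PY),np.cos(PY),0]);d=np.array([np.cos(PY),np.sin(PY),0])
for t in (.75,.8,.85):
    a=.6-t; c=np.r_[P0,0]+d*.17*np.sin(a)-n*.156+[0,0,.055+.17*np.cos(a)]; print(t,proj(s,c+n*.05).round(1),c.round(4))
```

```text
t 10.95 pos [0.5197 0.0075 0.1882] w 0.253 F [30.8  2.   6.3]
turn [-0.0262  0.0007  0.0013] shift [   0.7 -135.9   36.8]
0.75 [[281.1 226.3]] [0.5338 0.0139 0.2231]
0.8 [[285.9 228.1]] [0.5256 0.0127 0.2216]
0.85 [[290.6 230. ]] [0.5174 0.0114 0.2197]
```

View pics/s13.png

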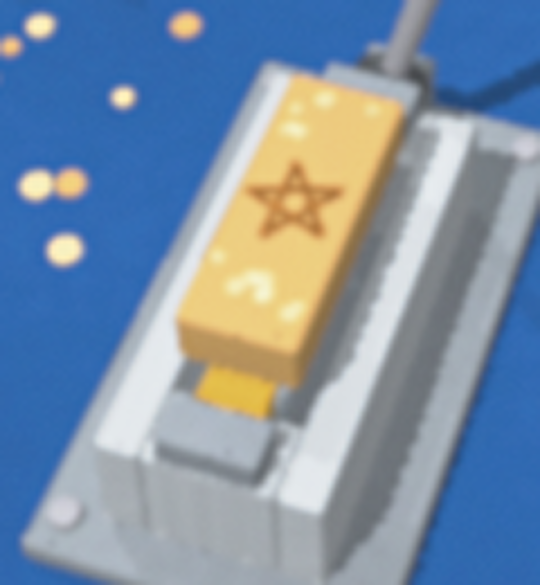

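Lever is against its hard stop: 3 mm more pull gave 31 N and no motion. The bar is above the catch, seen yellow at (235,385). Easing back slowly now.

{"name": "arm_command", "arguments": {"steps": [0,0,0,0,-5,0.5,20,0,0,0,0,-10.2,1,20,0,0,0,0,-15.2,0,20,0,0,0,0,-20.2,-1,20,0,0,0,0,-25.2,-1.8,20,0,0,0,0,-30.3,-2.6,20,0,0,0,0,-35.3,-3.1,20,0,0,0,0,-40.4,-3.5,20]}}

```text
clock: 11.8
ee_pos: [0.5541, 0.0126, 0.1915]
tool_rot: [-2.38, 2.036, -0.013]
ft_force: [5.3, 4.5, 17.6]
gripper_width: 0.256
```

{"name": "arm_command", "arguments": {"steps": [0,0,0,0,-5.1,-0.2,20,0,0,0,0,-10.2,-0.3,20,0,0,0,0,-15.3,-0.2,20,0,0,0,0,-20.4,0,20,0,0,0,0,-25.5,0.4,20,0,0,0,0,-30.6,0.9,20,0,0,0,0,-35.6,1.7,20,0,0,0,0,-40.6,2.5,20]}}

```text
clock: 12.6
ee_pos: [0.5925, 0.0185, 0.1864]
tool_rot: [-2.384, 2.039, -0.007]
ft_force: [3.3, 4.0, 12.0]
gripper_width: 0.259
```

Run:
```python
from h import *
tgt([.655,.028,.155],PY)
im=read_camera("side"); cv2.imwrite("pics/s14.png",cv2.resize(im[130:410,150:350],None,fx=2.1,fy=2.1,interpolation=cv2.INTER_CUBIC)[:,:,::-1])
```

```text
t 12.6 pos [0.5925 0.0185 0.1864] w 0.259 F [ 3.3  4.  12. ]
turn [-0.0065 -0.0006  0.0018] shift [  0.3 -63.   31.8]
```

View pics/s14.png

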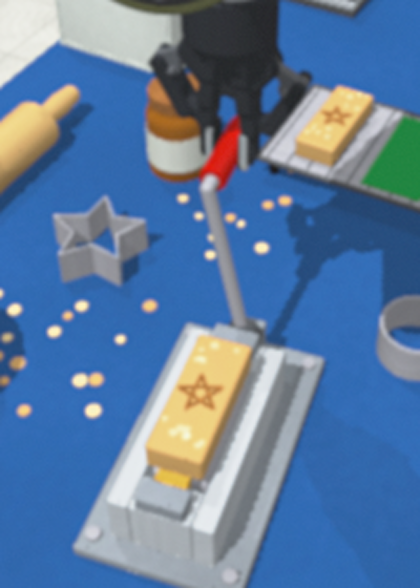

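{"name": "arm_command", "arguments": {"steps": [0,0,0,0,-5,1,20,0,0,0,0,-10,2.1,20,0,0,0,0,-14.9,3.4,20,0,0,0,0,-19.8,4.8,20,0,0,0,0,-24.7,6.4,20,0,0,0,0,-29.5,8.1,20,0,0,0,0,-34.2,10,20,0,0,0,0,-38.9,12,20]}}

```text
clock: 13.45
ee_pos: [0.63, 0.0244, 0.1719]
tool_rot: [-2.386, 2.042, -0.003]
ft_force: [2.7, 2.6, 7.4]
gripper_width: 0.251
```

{"name": "arm_command", "arguments": {"steps": [0,0,0,0,-4.6,2.2,20,0,0,0,0,-9.2,4.4,20,0,0,0,0,-13.7,6.9,20,0,0,0,0,-18.1,9.4,20,0,0,0,0,-22.4,12.1,20,0,0,0,0,-26.7,14.9,20,0,0,0,0,-30,16,20,0,0,0,0,-30,16,20]}}

```text
clock: 14.25
ee_pos: [0.6564, 0.0284, 0.1548]
tool_rot: [2.383, -2.039, -0.006]
ft_force: [-8.8, 0.6, 10.2]
gripper_width: 0.257
```

Run:
```python
from h import *
tgt([.655,.028,.155],PY)
im=read_camera("side"); cv2.imwrite("pics/s15.png",cv2.resize(im[130:410,150:350],None,fx=2.1,fy=2.1,interpolation=cv2.INTER_CUBIC)[:,:,::-1])
```

```text
t 14.25 pos [0.6564 0.0284 0.1548] w 0.257 F [-8.8  0.6 10.2]
turn [ 0.0068 -0.0008  0.0014] shift [ 0.2  1.4 -0.2]
```

View pics/s15.png

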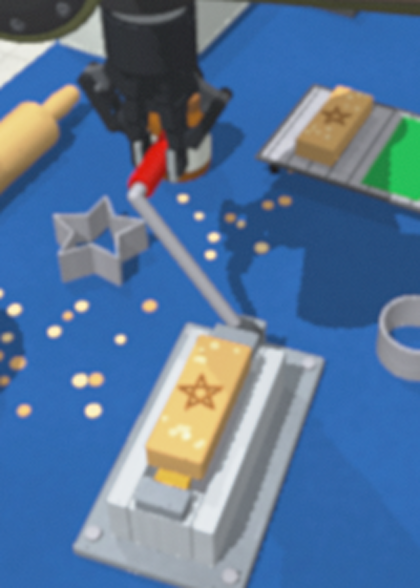

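{"name": "arm_command", "arguments": {"steps": [0,0,0,0,3,-2,30,0,0,0,0,3,-2,60,0,0,0,0,3,-2,85,0,0,0,0,3,-2,85,0,0,0,0,3,-32,85,0,0,0,0,3,-72,85,0,0,0,0,3,-112,85,0,0,0,0,3,-125,85]}}

```text
clock: 15.1
ee_pos: [0.6569, 0.0279, 0.285]
tool_rot: [-2.383, 2.04, -0.008]
ft_force: [0.8, 0.3, 0.8]
gripper_width: 0.992
```

Run:
```python
from h import *
tgt([.535,.172,.28],PY)
im=read_camera("side"); cv2.imwrite("pics/s16.png",cv2.resize(im[130:410,150:350],None,fx=2.1,fy=2.1,interpolation=cv2.INTER_CUBIC)[:,:,::-1])
tgt([.535,.172,.28],PY)
s=camera_params("side"); n=np.array([-np.sin(PY),np.cos(PY),0])
print(proj(s,G0+n*.05))
```

```text
t 15.1 pos [0.6569 0.0279 0.285 ] w 0.992 F [0.8 0.3 0.8]
turn [-0.0068 -0.0007  0.0005] shift [-161.1   98.3    4.3]
t 15.15 pos [0.657  0.0281 0.2854] w 0.99 F [-1.4 -0.7  1.3]
turn [-0.0073 -0.0005  0.0006] shift [-161.    98.4    4.6]
[[214.05703709 223.35979911]]
```

View pics/s16.png

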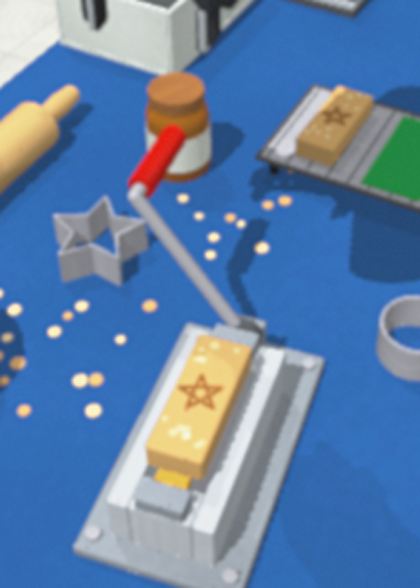

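The lever is home, with its knob where it started at about (136,190), and the bar is standing on the catches. Measuring the bar next.

Run:
```python
from h import *
im=read_camera("top"); p=camera_params("top"); cv2.imwrite("pics/t17.png",cv2.resize(im[150:280,140:300],None,fx=4.5,fy=4.5,interpolation=cv2.INTER_CUBIC)[:,:,::-1])
for d in masks_of("bar","top"):
    ys,xs=np.nonzero(d["region"]); rr=cv2.minAreaRect(np.c_[xs,ys].astype(np.float32)); print(d["p"],rr,back(p,rr[0],.101).round(4))
sp=camera_params("side")
for c in ("top","side"):
    if c=="side": im=read_camera("side")
    print(c,[(d["location"].round(4) if hasattr(d["location"],"round") else d["location"],d["p"]) for d in spot_in("bar",c)])
```

```text
0.82 ((368.5, 203.0), (20.0, 47.0), 90.0) [[ 0.6068 -0.2618  0.101 ]]
0.81 ((192.1351318359375, 233.31082153320312), (21.04306983947754, 51.128082275390625), 80.53767395019531) [[0.5356 0.1726 0.101 ]]
top [([0.5416, 0.1704, 0.1023], 0.95), ([0.6116, -0.2746, 0.0533], 0.86)]
side [([0.6095, -0.2608, 0.0491], 0.83), ([0.5348, 0.1868, 0.0996], 0.78)]
```

View pics/t17.png

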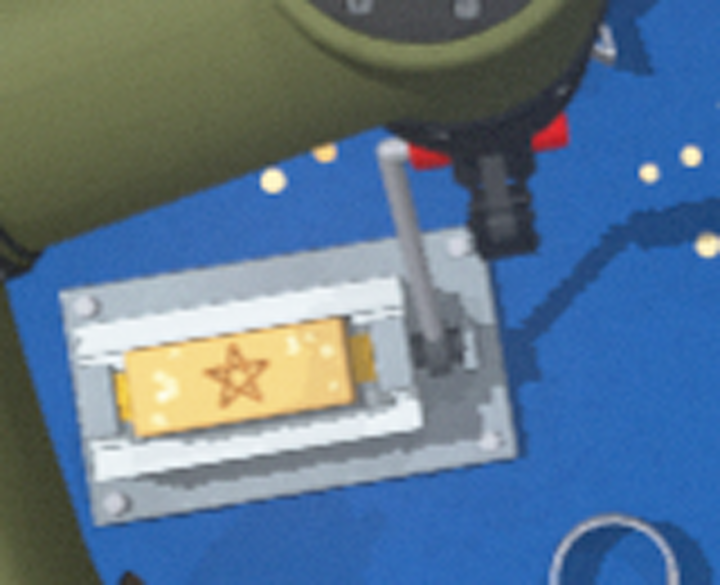

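{"name": "arm_command", "arguments": {"steps": [0,0,0,-40,25,0,85,0,0,0,-80,49,0,85,0,0,0,-120,74,15,85,0,0,0,-161,98,50,85,0,0,0,-161,98,90,85,0,0,0,-161,98,125,85,0,0,0,-161,98,125,85]}}

```text
clock: 16.1
ee_pos: [0.5306, 0.1715, 0.1475]
tool_rot: [2.38, -2.035, -0.007]
ft_force: [-0.1, 0.1, -0.5]
gripper_width: 0.994
```

Run:
```python
from h import *
tgt([.5356,.1726,.072],PY)
read_camera("top")
im=read_camera("side"); cv2.imwrite("pics/s18.png",cv2.resize(im[200:400,150:350],None,fx=3,fy=3,interpolation=cv2.INTER_CUBIC)[:,:,::-1])
tgt([.5356,.1726,.072],PY); s=get_state(); p=camera_params("side"); print(proj(p,s["ee_pos"]))
im=read_camera("wrist"); cv2.imwrite("pics/w18.png",im[:,:,::-1])
```

```text
t 16.1 pos [0.5306 0.1715 0.1475] w 0.994 F [-0.1  0.1 -0.5]
turn [ 0.0111 -0.0034  0.002 ] shift [-0.6 -5.9 75.4]
t 16.2 pos [0.5342 0.1718 0.1549] w 0.997 F [-0.6 -0.3  0.4]
turn [ 0.0007 -0.0017  0.001 ] shift [-0.7 -1.5 82.9]
[[245.81608513 296.47524783]]
```

View pics/s18.png

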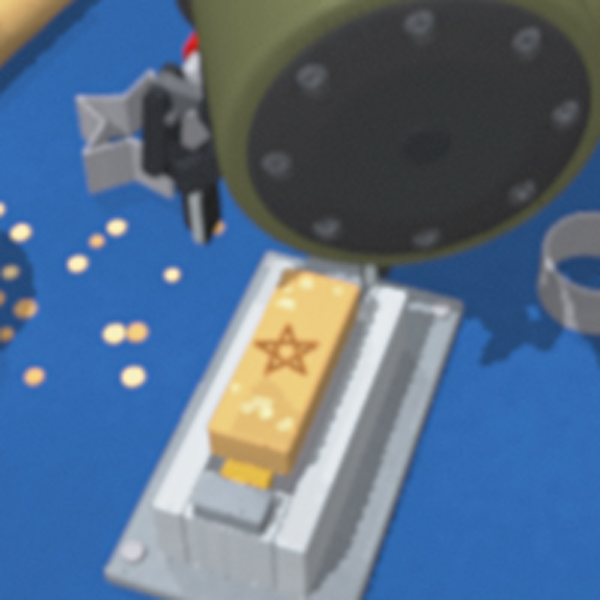

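View pics/w18.png

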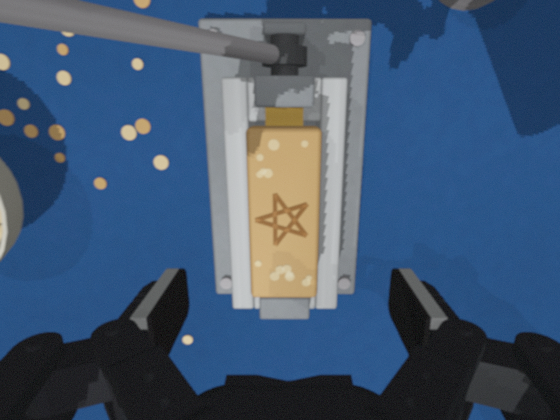

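The wrist view shows the bar upright in the frame and centred at column 284, between the open fingers at about columns 185 and 390. Descending.

{"name": "arm_command", "arguments": {"steps": [0,0,0,-1,-1.5,30,85,0,0,0,-1,-1.5,55,85,0,0,0,-1,-1.5,72,85,0,0,0,-1,-1.5,83,85,0,0,0,-1,-1.5,83,85,0,0,0,-1,-1.5,83,65], "force": 25}}

```text
clock: 16.85
ee_pos: [0.5366, 0.1738, 0.0735]
tool_rot: [-2.385, 2.042, -0.002]
ft_force: [-0.3, 0.1, 0.7]
gripper_width: 0.85
```

Run:
```python
from h import *
tgt([.5356,.1726,.072],PY)
im=read_camera("side"); cv2.imwrite("pics/s19.png",cv2.resize(im[230:400,150:350],None,fx=3.5,fy=3.5,interpolation=cv2.INTER_CUBIC)[:,:,::-1])
im=read_camera("wrist"); cv2.imwrite("pics/w19.png",im[:,:,::-1])
tgt([.5356,.1726,.072],PY)
```

```text
t 16.85 pos [0.5366 0.1738 0.0735] w 0.85 F [-0.3  0.1  0.7]
turn [-0.0024  0.0003  0.0008] shift [1.  1.2 1.5]
t 16.95 pos [0.5365 0.1739 0.0735] w 0.765 F [ 0.2 -0.1  0. ]
turn [-0.0026  0.0007  0.001 ] shift [1.2 1.1 1.5]
```

View pics/s19.png

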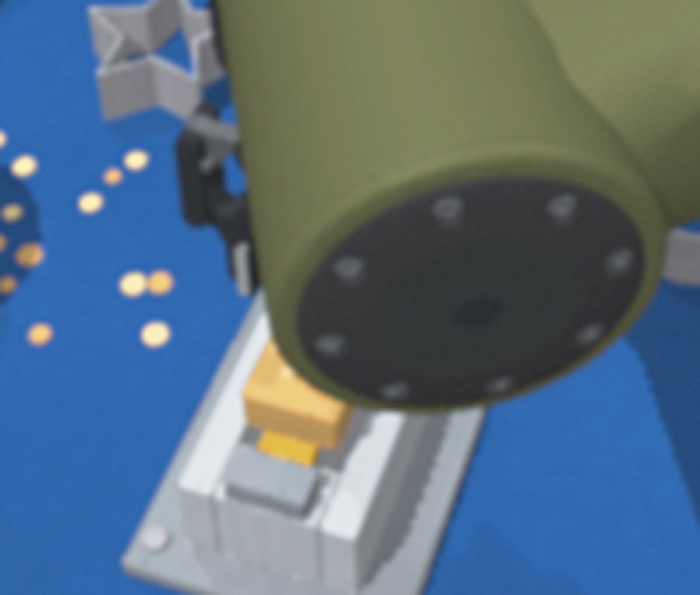

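View pics/w19.png

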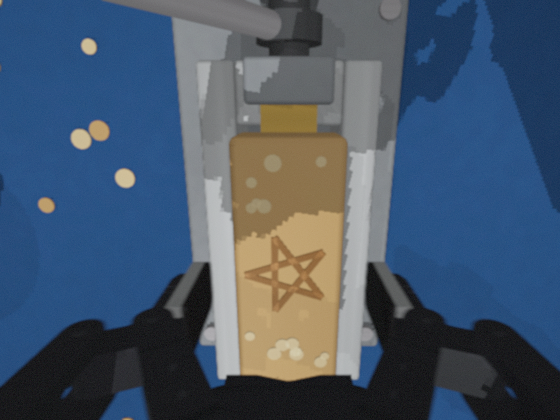

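Run:
```python
from h import *
p=camera_params("side"); a=np.array([.5365,.1739,.0735]); d=np.array([np.cos(PY),np.sin(PY),0]); n=np.array([-np.sin(PY),np.cos(PY),0])
for h in (0,.01,.02): print(h,[proj(p,a+[0,0,h]+d*.036+n*k).round(1).tolist() for k in (-.011,0,.011)])
# bar corners check z of bar top
for z in (.099,.101,.103): print(z,[proj(p,np.r_[P0,z]+d*sx*.024+n*.06).round(1).tolist() for sx in (1,-1)])
```

```text
0 [[[228.3, 317.3]], [[225.8, 322.2]], [[223.4, 327.2]]]
0.01 [[[228.0, 313.7]], [[225.5, 318.6]], [[223.0, 323.6]]]
0.02 [[[227.7, 310.1]], [[225.2, 315.0]], [[222.7, 320.0]]]
0.099 [[[219.0, 343.1]], [[247.1, 351.2]]]
0.101 [[[218.9, 342.4]], [[247.1, 350.5]]]
0.103 [[[218.8, 341.6]], [[247.1, 349.8]]]
```

{"name": "arm_command", "arguments": {"steps": [0,0,0,1,1,2,58,0,0,0,1,1,2,52,0,0,0,1,1,2,46,0,0,0,1,1,2,42,0,0,0,1,1,2,40,0,0,0,1,1,2,40], "force": 40}}

```text
clock: 17.55
ee_pos: [0.5352, 0.1725, 0.0705]
tool_rot: [-2.386, 2.042, -0.001]
ft_force: [-0.2, 0.5, 5.5]
gripper_width: 0.542
```

Run:
```python
from h import *
tgt([.5356,.1726,.072],PY)
im=read_camera("wrist"); cv2.imwrite("pics/w20.png",im[:,:,::-1])
```

```text
t 17.55 pos [0.5352 0.1725 0.0705] w 0.542 F [-0.2  0.5  5.5]
turn [-0.0013 -0.0001  0.0011] shift [-0.  -0.5 -1.5]
```

View pics/w20.png

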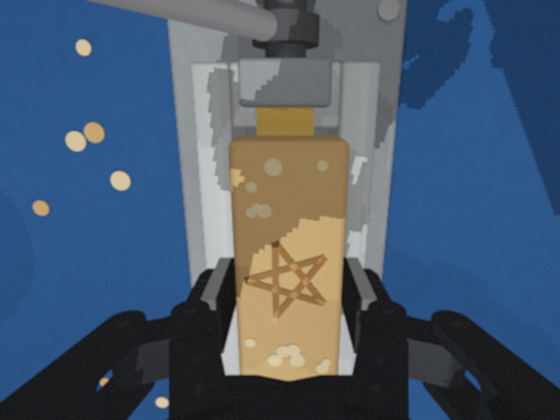

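{"name": "arm_command", "arguments": {"steps": [0,0,0,0,0,-5,40,0,0,0,0,0,-15,40,0,0,0,0,0,-35,40,0,0,0,0,0,-60,40,0,0,0,0,0,-90,40,0,0,0,0,0,-120,40,0,0,0,0,0,-145,40,0,0,0,0,0,-170,40], "force": 60}}

```text
clock: 18.4
ee_pos: [0.5344, 0.1724, 0.2409]
tool_rot: [2.387, -2.043, -0.001]
ft_force: [-0.6, 0.5, -1.1]
gripper_width: 0.537
```

Run:
```python
from h import *
tgt([.515,-.2785,.24],.005)
im=read_camera("side"); cv2.imwrite("pics/s21.png",cv2.resize(im[50:400,150:450],None,fx=2,fy=2,interpolation=cv2.INTER_CUBIC)[:,:,::-1])
p=camera_params("wrist");im=read_camera("wrist"); cv2.imwrite("pics/w21.png",im[:,:,::-1]);
tgt([.515,-.2785,.24],.005)
```

```text
t 18.4 pos [0.5344 0.1724 0.2409] w 0.537 F [-0.6  0.5 -1.1]
turn [4.0e-04 1.0e-04 1.5e-01] shift [442.5  88.8   0.8]
t 18.5 pos [0.5358 0.1726 0.2441] w 0.533 F [-0.8 -0.3 -1. ]
turn [-0.0056  0.0019  0.1498] shift [442.5  90.2   2.9]
```

View pics/s21.png

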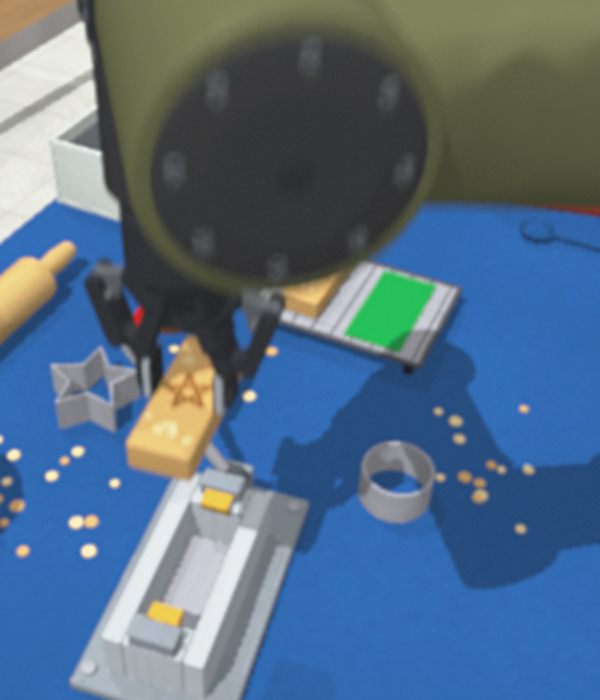

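View pics/w21.png

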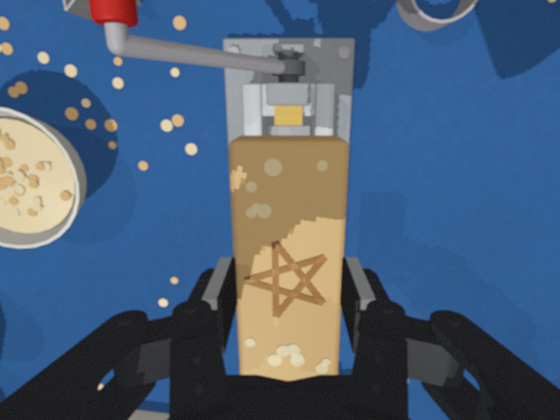

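The bar is held level between the pads and is clear of the press. Moving it over to the tray.

{"name": "arm_command", "arguments": {"steps": [0,0,0.01,20,4,0,40,0,0,0.03,55,11,0,40,0,0,0.05,95,19,0,40,0,0,0.07,140,28,0,40,0,0,0.09,185,37,0,40,0,0,0.1,230,46,0,40,0,0,0.11,275,55,0,40,0,0,0.12,315,63,0,40]}}

```text
clock: 19.3
ee_pos: [0.5196, -0.1511, 0.2386]
tool_rot: [2.258, -2.183, -0.002]
ft_force: [0.8, 0.2, -2.1]
gripper_width: 0.537
```

Run:
```python
from h import *
tgt([.515,-.2785,.15],.005)
```

```text
t 19.3 pos [ 0.5196 -0.1511  0.2386] w 0.537 F [ 0.8  0.2 -2.1]
turn [0.0018 0.0001 0.0287] shift [127.2   8.8  88.6]
```

{"name": "arm_command", "arguments": {"steps": [0,0,0.01,40,3,0,40,0,0,0.02,75,5,0,40,0,0,0.03,105,7,15,40,0,0,0.03,122,8,40,40,0,0,0.03,127,8.5,65,40,0,0,0.03,127,8.5,88,40,0,0,0.03,127,8.5,88,40,0,0,0.03,127,8.5,88,40]}}

```text
clock: 20.1
ee_pos: [0.5163, -0.2761, 0.1515]
tool_rot: [2.226, -2.215, -0.001]
ft_force: [0.3, -0.3, -0.2]
gripper_width: 0.539
```

Run:
```python
from h import *
tgt([.515,-.2785,.04],.005)
im=read_camera("side"); cv2.imwrite("pics/s22.png",cv2.resize(im[50:290,250:450],None,fx=2.5,fy=2.5,interpolation=cv2.INTER_CUBIC)[:,:,::-1])
p=camera_params("wrist");im=read_camera("wrist"); cv2.imwrite("pics/w22.png",im[:,:,::-1]);
i=im.astype(int); r,g,b=i[...,0],i[...,1],i[...,2]
m=((g>80)&(g>1.6*r)&(g>1.5*b)).astype(np.uint8); ys,xs=np.nonzero(m); print(m.sum(),xs.min(),xs.max(),ys.min(),ys.max())
for y in range(int(ys.min())+6,int(ys.max()),20):
    k=np.nonzero(m[y])[0]; q=back(p,[[k[0],y],[k[-1],y]],.030); print(y,k[0],k[-1],q[:,:2].round(4).tolist())
im=read_camera("top"); cv2.imwrite("pics/t22.png",cv2.resize(im[150:300,300:450],None,fx=4,fy=4,interpolation=cv2.INTER_CUBIC)[:,:,::-1])
tgt([.515,-.2785,.04],.005)
```

```text
t 20.1 pos [ 0.5163 -0.2761  0.1515] w 0.539 F [ 0.3 -0.3 -0.2]
turn [ 0.0016 -0.0003 -0.0004] shift [  2.3   1.1 111.5]
2280 247 331 107 134
113 247 331 [[0.5495, -0.3432], [0.4818, -0.3435]]
133 248 330 [[0.5491, -0.3274], [0.482, -0.3278]]
t 20.25 pos [ 0.5176 -0.2759  0.1535] w 0.535 F [ 0.1 -0.8 -1.6]
turn [-0.0024 -0.001   0.0003] shift [  2.4   2.9 113.5]
```

View pics/s22.png

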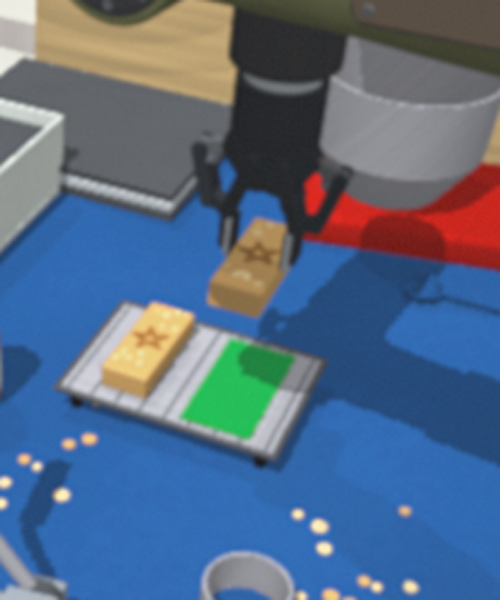

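View pics/w22.png

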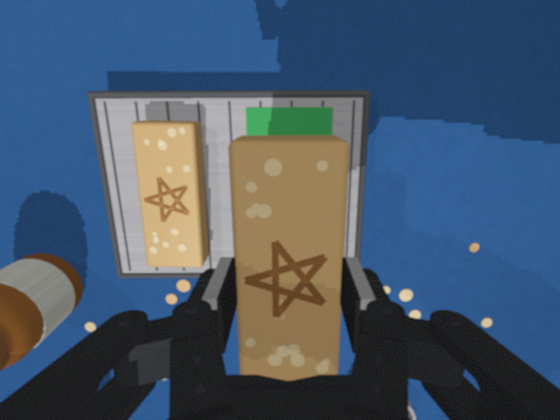

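The liner is centred at about (.5156, -.278), which agrees with the top view. Lowering in stages.

{"name": "arm_command", "arguments": {"steps": [0,0,0,2,1,25,40,0,0,0,2.4,2,50,40,0,0,0,2.4,2,72,40,0,0,0,2.4,2,90,40,0,0,0,2.4,2,102,40,0,0,0,2.4,2,108,40,0,0,0,2.4,2,108,40,0,0,0,2.4,2,108,40]}}

```text
clock: 21.05
ee_pos: [0.5157, -0.2784, 0.0449]
tool_rot: [-2.227, 2.215, -0.003]
ft_force: [0.5, -0.3, -1.2]
gripper_width: 0.536
```

Run:
```python
from h import *
tgt([.515,-.2785,.0255],.005)
im=read_camera("side"); cv2.imwrite("pics/s23.png",cv2.resize(im[110:260,270:420],None,fx=4,fy=4,interpolation=cv2.INTER_CUBIC)[:,:,::-1])
im=read_camera("top"); tgt([.515,-.2785,.0255],.005)
```

```text
t 21.05 pos [ 0.5157 -0.2784  0.0449] w 0.536 F [ 0.5 -0.3 -1.2]
turn [-0.0016 -0.0009  0.0002] shift [ 0.1  0.8 19.4]
t 21.15 pos [ 0.5157 -0.2784  0.0449] w 0.536 F [-0.2  0.4 -1. ]
turn [-0.0018 -0.0007  0.0002] shift [ 0.1  0.8 19.4]
```

View pics/s23.png

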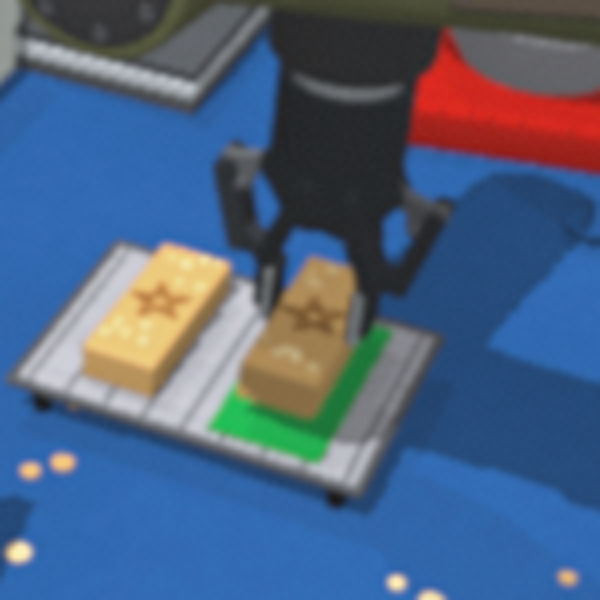

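{"name": "arm_command", "arguments": {"steps": [0,0,0,0,0.5,4,40,0,0,0,0,0.5,8,40,0,0,0,0,0.5,12,40,0,0,0,0,0.5,15,40,0,0,0,0,0.5,15,40]}}

```text
clock: 21.65
ee_pos: [0.5141, -0.278, 0.0278]
tool_rot: [2.227, -2.215, -0.002]
ft_force: [-0.6, -0.1, -0.8]
gripper_width: 0.535
```

{"name": "arm_command", "arguments": {"steps": [0,0,0,0,0,1.5,40,0,0,0,0,0,3,40,0,0,0,0,0,3,40]}}

```text
clock: 21.95
ee_pos: [0.5147, -0.2782, 0.0258]
tool_rot: [-2.227, 2.216, -0.001]
ft_force: [-0.3, 1.0, -0.7]
gripper_width: 0.541
```

{"name": "arm_command", "arguments": {"steps": [0,0,0,0,0,1,40,0,0,0,0,0,2,40,0,0,0,0,0,2,40]}}

```text
clock: 22.25
ee_pos: [0.5147, -0.2783, 0.0257]
tool_rot: [2.227, -2.215, 0.002]
ft_force: [-4.6, 3.2, 9.9]
gripper_width: 0.536
```

Run:
```python
from h import *
tgt([.515,-.2785,.0255],.005)
im=read_camera("side"); cv2.imwrite("pics/s24.png",cv2.resize(im[110:260,270:420],None,fx=4,fy=4,interpolation=cv2.INTER_CUBIC)[:,:,::-1])
im=read_camera("top"); tgt([.515,-.2785,.0255],.005)
```

```text
t 22.25 pos [ 0.5147 -0.2783  0.0257] w 0.536 F [-4.6  3.2  9.9]
turn [-0.0006 -0.0008  0.0004] shift [ 0.2 -0.3  0.2]
t 22.35 pos [ 0.5147 -0.2782  0.0257] w 0.536 F [-4.8  3.9  8.7]
turn [-0.0006 -0.0008  0.0004] shift [ 0.3 -0.3  0.2]
```

View pics/s24.png

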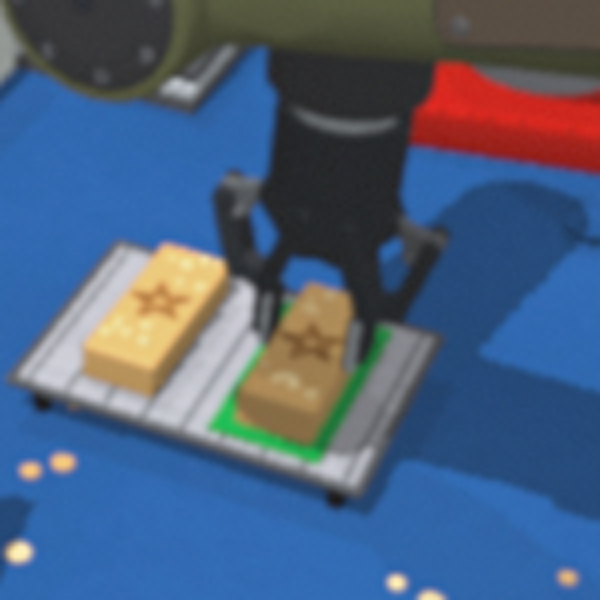

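The bar is on the liner: 10 N contact at the predicted height. Opening gently, then lifting.

{"name": "arm_command", "arguments": {"steps": [0,0,0,0,0,0,48,0,0,0,0,0,0,51,0,0,0,0,0,-1,55,0,0,0,0,0,-2,60,0,0,0,0,0,-2,64,0,0,0,0,0,-2,66,0,0,0,0,0,-2,66]}}

```text
clock: 23.05
ee_pos: [0.5145, -0.2782, 0.0256]
tool_rot: [2.227, -2.216, 0.0]
ft_force: [0.7, 0.2, 0.7]
gripper_width: 0.775
```

Run:
```python
from h import *
tgt([.515,-.2785,.0255],.005)
im=read_camera("wrist"); cv2.imwrite("pics/w25.png",im[:,:,::-1])
```

```text
t 23.05 pos [ 0.5145 -0.2782  0.0256] w 0.775 F [0.7 0.2 0.7]
turn [ 0.0001 -0.0001 -0.    ] shift [ 0.3 -0.5  0.1]
```

View pics/w25.png

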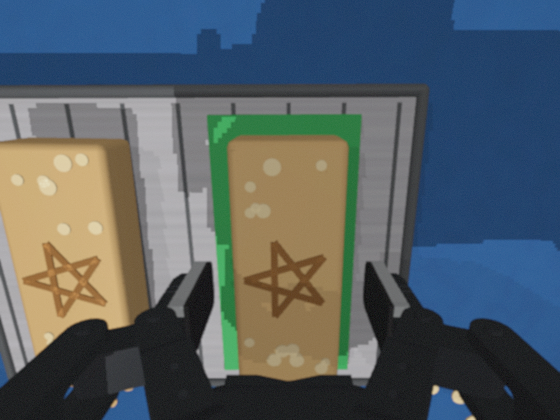

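Fingers are clear of the bar and force is about zero. Retreating straight up.

{"name": "arm_command", "arguments": {"steps": [0,0,0,0,0,-15,66,0,0,0,0,0,-40,66,0,0,0,0,0,-75,66,0,0,0,0,0,-115,66,0,0,0,-30,0,-155,66,0,0,0,-60,20,-185,66,0,0,0,-100,50,-185,66,0,0,0,-140,80,-185,66]}}

```text
clock: 23.9
ee_pos: [0.4332, -0.1378, 0.2127]
tool_rot: [-2.224, 2.216, -0.003]
ft_force: [1.0, 1.5, 0.4]
gripper_width: 0.774
```

Run:
```python
from h import *
read_camera("side");read_camera("side")
im=read_camera("side"); cv2.imwrite("pics/s26.png",im[:,:,::-1])
im=read_camera("top"); p=camera_params("top"); cv2.imwrite("pics/t26.png",im[:,:,::-1])
for d in masks_of("bar","top"):
    ys,xs=np.nonzero(d["region"]); rr=cv2.minAreaRect(np.c_[xs,ys].astype(np.float32)); print(d["p"],rr,back(p,rr[0],.056).round(4))
i=im.astype(int); r,g,b=i[...,0],i[...,1],i[...,2]
m=((g>100)&(g>1.6*r)&(g>1.4*b)).astype(np.uint8); ys,xs=np.nonzero(m); print(xs.min(),xs.max(),ys.min(),ys.max(), back(p,[[(xs.min()+xs.max())/2,(ys.min()+ys.max())/2]],.03))
s=get_state(); print(s["clock"],s["ee_pos"],s["ft_force"],np.abs(s["qd"]).max())
```

```text
0.87 ((371.0, 240.5), (19.0, 48.0), 90.0) [[ 0.5135 -0.2767  0.056 ]]
0.83 ((369.00732421875, 203.23634338378906), (46.45429611206055, 19.686851501464844), 1.5911403894424438) [[ 0.6094 -0.2735  0.056 ]]
343 395 227 253 [[ 0.51455747 -0.27755363  0.03      ]]
24.15 [ 0.43405905 -0.138521    0.21198409] [-0.61674975 -0.22673447 -0.18515308] 0.04770686950688534
```

View pics/s26.png

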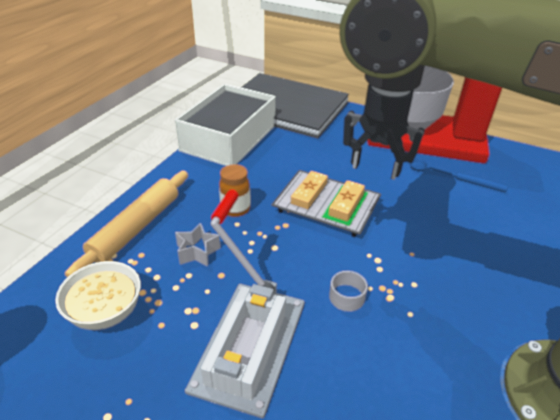

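View pics/t26.png

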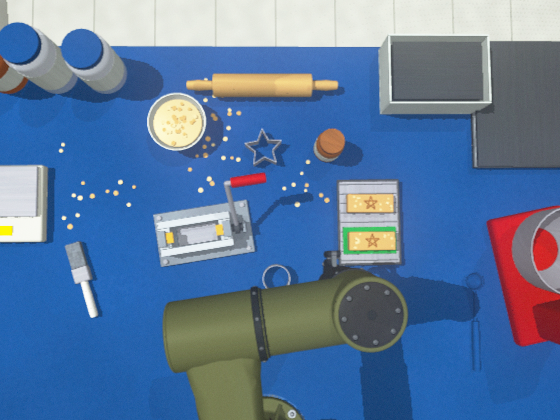

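The bar lies centred on the liner at about (371,240), star up. The lever is home with its handle at (248,180), as at the start. The other bar, cutters and jar have not moved. Handing in.

```bash
python3 -c "
from rig import *
print(hand_in()); s=get_state(); print(s['clock'],s['ft_force'])"
```

```text
the job is handed in; nothing more can be done
None
the job is handed in; nothing more can be done
```

The job is done and handed in at about 24 s of the 69 s allowed. `hand_in()` gives no verdict, so the results below are my own checks.

- **Lever:** I pulled it to its hard stop, where 3 mm more pull raised the force to 31 N with no movement. I eased it home at about 0.3 rad/s, taking roughly 3 s. The handle ended at the same camera pixels as at the start.
- **Bar:** It stood on both catches with the lever home. I gripped it across its width and set it on the liner with about 10 N of contact before opening the fingers. The last top view puts it about 1–2 mm from the liner's centre, straight and star up.
- **Other objects:** The other bar, both cutters and the jar looked unmoved in the last pictures. The wrist force was near zero and the gripper was clear.

**First pull went wrong:** The fingers pinched the handle too high and began to slip up off it. I eased the lever home from about 0.4 rad under downward pressure, gripped lower and repeated the pull. That pressure peaked at about 44 N at the wrist. It came from the fingertips on the handle, not the arm or gripper body as far as I could see.

**Disagreement not resolved:** The side camera showed the fingertips roughly 10–15 mm higher than the reported tool position implied. Part of that may be camera bias, since the bar also appeared about 3 pixels off where predicted. I set the second lever grip by what the picture showed.

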